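Clear, stone and close down the sprung specimen stage

ROBOT

A 6-joint arm with a two-finger parallel gripper is mounted at the origin on the work surface. World frame = base frame: x ahead of the robot, y to its left, z up, the work surface at z = 0. Lengths are in m, angles in rad, forces in N, time in s.
With the tool pointing down it reaches from about 0.25 to 0.725 m from the base axis. Payload 4 kg.
Tool frame: the origin (TCP) lies on the centre line of the jaws, within the pads' length; the fingertips stand 22 mm ahead of it and the grasp point (between the pads) lies 3 mm ahead of it (bot.tip_reach is the distance from the TCP to the fingertips, in m); z points along the fingers, y is the line along which they close (so a half turn about z gives the same grasp; the last joint's range is limited). The gripper opens to 85 mm and grips with 20 to 120 N. Pads are 22 mm wide; open, the fingers measure 114 mm over their backs; the gripper's body (76 mm by 85 mm) begins 54 mm behind the grasp point. The pads swing forward as they close: fully open they stand 13 mm farther back than shut.
Start: joints at [1.115, 0.241, 0.005, 1.335, 0, 1.571], TCP at [0.22, 0.449, 0.253] pointing down, gripper open.
Joint ranges: [-2.72, 2.72], [-1.05, 1.87], [-1.09, 1.28], [-1.99, 2.15], [-1.42, 1.44], [-3.14, 3.14]. Speed limits (rad/s): [2.79, 2.79, 3.14, 3.14, 3.14, 3.14].

INTERFACE

Orientations are given as a unit quaternion [x, y, z, w].
In Python, from workcell import bot gives the robot as it stands. The module is installed in compiled form; this text tells all that it offers.
- The arm moves only by the tool apply_moves, never from a script. Its argument "commands" is a list of rows, each a list of 4 numbers: the shift along the tool's x, y, z scaled (see below), then the turn about the tool's z scaled (see below). In form: [[tx, ty, tz, roll], ...]. A call has exactly 5 rows; each row shifts and turns the commanded pose from where the row before left it, along the tool's axes as they then stand; what a row does not reach is not made up. The controller multiplies each number of a shift by 20 mm and each number of a turn by 60 degrees. A row lasts 1/12 s, in which the tool goes at most 41.7 mm and 7.16 degrees, less where a joint would pass 70% of its speed; a pose out of reach is approached as far as the arm can. A call with a number of a shift or a turn outside -1 to 1 is refused whole. A call with a gripper value outside its range is refused whole. "claw" is the closure, from 0 (fully open) to 1 (shut), set as the call begins (left out, the last holds). The fingers move at their own pace and stop on an object; the grip force is fixed at half the most. Time passes only in rows, so rows that do not move let the fingers close, or fill a call up. It gives the time, the measured TCP pose, the force, the opening and the grip force at its end, in the units of the state.
- bot.get_obs(): the state, without advancing time (a new reading comes with each control period).
- bot.camera(name): name is "scene" or "side" or "wrist"; returns a dict with "image" (384x512x3 uint8, blue, green, red), "camera_matrix" (3x3 intrinsics, pixels), "k1" (the pictures are not rectified: a ray, as slopes to the right and down, at radius r is drawn at 1 + k1 r^2 times it, then the intrinsics apply), "R" (3x3) and "t" (3): a world point X has camera coordinates R X + t. Camera axes: x right, y down, z forward; pixel columns grow to the right and rows downward; lengths in m; the calibration is good to about 2 mm. A picture is of the moment at which its call begins. There is no depth.
- bot.job_done(): hands the job in; it is judged then, once.
The state is a dict: "clock": time; "joint_pos": joint angles; "joint_vel": joint speeds; "tau": joint torques, N m; "eef_pos": TCP position; "tool_rot": TCP orientation; "ft_force": force on the tool from outside, world axes, zero at the start; "ft_torque": the same for the moment, N m; "grip_width": finger opening in m; "grasp_force": force on a finger pad.
Only numpy, scipy, OpenCV 4.12 (cv2) and the standard library are available. Lean on these libraries where they do the work, as an engineer would, in place of code of your own. Each camera call takes 0.05 s, during which the arm holds its last target. There are 200 camera calls.

TASK

Close down the specimen stage: put all the specimen holders that are on its steel plate upright into the case, and press the case lid shut until it clicks, so that no grit gets in. Then take the flat stone by its handle and rub it along the bare plate from the left-hand end (as the robot sees it) to the right-hand end and back again, with a light steady pressure that keeps the sprung plate sunk part-way the whole time. Finally hang the stone by its handle over both prongs of the hook and let go; do not knock over the bottle or the lens tube.

Things in the scene. Friction and masses are not known exactly. Their poses are not given: they have to be found in the camera images.
- stage: Low black base block, 150 x 270 x 20 mm (x, y, z), fixed, with the sprung steel plate on top and a small motor block (18 mm high) on its near side to x = -130 mm; origin at the centre of its underside on the table. Its y is the long direction; +y is the left-hand end as the robot sees it. Turned by up to 0.12 rad.
- platen (a joint): How far the sprung steel plate (140 mm in stage x, 260 mm in stage y) is sunk, in m: 0 = up (top 40 mm above the table, also with holders on it), 0.008 = on its stop. It sinks straight down, without tilting. Bare, it starts to sink at about 4 N (the stone's own 3 N weight counts) and then takes 0.9 N per mm: about 7.5 N in all at 4 mm. Part-way means 1 to 7 mm.
- platen_top (a point): Centre of the plate's upper face (moves with it); axes as the stage: y along the plate towards its left-hand end, z up.
- case: Grey open case, fixed, outside 140 x 200 x 46 mm (x, y, z), walls and floor 5 mm. Origin at the centre of its underside. The lid's hinge runs along the top of its +x wall (away from the robot), a sprung catch sits in the middle of its -x wall. It stands to the robot's left or right, changing places with the hook, turned by up to 0.15 rad. Room for four holders.
- lid (a joint): Angle of the case lid in rad: 0 = shut, 1.57 = upright, stop at 1.9. It starts open, just past upright, and stays where it is left (stiff hinge, 0.2 N m). At about 0.06 rad it meets the catch; about 7 N down near its free edge presses it past (at about 0.03 rad), then it holds shut. Shut means below 0.02.
- lid_hinge (a point): Middle of the lid's hinge line, 46.5 mm above the table; its frame turns with the lid. In this frame the lid is a slab from x = -140 to 0 mm, y = -100 to 100 mm, z = 0 to 8 mm (z = 8 mm is the outer, upper face), with a small tab on to x = -159 mm at |y| < 25 mm.
- lid_edge (a point): Middle of the lid's free edge, on the outer (upper) face; 140 mm from the hinge.
- hook: Stand with a two-pronged hook, fixed, turned by up to 0.2 rad. Origin on the table under the seat. Prongs: level 8 mm rods at y = -28 and +28 mm, axis 190 mm up, from an upright plate (face at x = 65 mm, 90 mm wide, 198 mm high) out to x = -14 mm (pointing to the hook's -x, towards the robot), their ends turned up to x = -22 mm, 214 mm high. Foot x = 35 to 125 mm, 12 mm thick.
- hook_seat (a point): Where the middle of the stone's bar is when hung: between the prongs, 12 mm from the hook's origin towards the upright plate, 201 mm above the table (prong tops 194 mm plus half the bar). Axes as the hook: y along the bar, -x the way the prongs point. The bar may hang up to 26 mm nearer the tips or 40 mm nearer the plate.
- stone: Flat stone with a bridge handle, loose, 0.32 kg. Slab 46 x 120 x 16 mm (x, y, z; abrasive face down); 10 mm posts at y = -54 and +54 mm carry a straight black bar along y, 120 mm long, 12 mm wide (x), 14 mm high, centre 76 mm above the underside: the window under it is 53 mm high, 98 mm long. Origin at the centre of its underside. Starts standing on the table beyond the stage.
- stone_grip (a point): Centre of the stone's handle bar, 76 mm above the stone's underside; axes as the stone.
- bottle: Amber dropper bottle, 40 mm across, 95 mm tall, loose, must stay standing; origin at its underside.
- lens_tube: Black lens tube standing on end, 38 mm across, 70 mm tall, loose, must stay standing; origin at its underside.
- holder1: Specimen holder, loose, 50 g (2 to 4 of the four are there): plain aluminium block 40 x 32 x 20 mm (x, y, z) with a 24 mm disc 6 mm high on top (26 mm in all). Origin at the centre of its underside. They start standing in a row along the plate, clear of one another along its width (x), 52 mm apart along y. None if absent.
- holder2: Specimen holder, loose, 50 g (2 to 4 of the four are there): plain aluminium block 40 x 32 x 20 mm (x, y, z) with a 24 mm disc 6 mm high on top (26 mm in all). Origin at the centre of its underside. They start standing in a row along the plate, clear of one another along its width (x), 52 mm apart along y. None if absent.
- holder3: Specimen holder, loose, 50 g (2 to 4 of the four are there): plain aluminium block 40 x 32 x 20 mm (x, y, z) with a 24 mm disc 6 mm high on top (26 mm in all). Origin at the centre of its underside. They start standing in a row along the plate, clear of one another along its width (x), 52 mm apart along y. None if absent.
- holder4: Specimen holder, loose, 50 g (2 to 4 of the four are there): plain aluminium block 40 x 32 x 20 mm (x, y, z) with a 24 mm disc 6 mm high on top (26 mm in all). Origin at the centre of its underside. They start standing in a row along the plate, clear of one another along its width (x), 52 mm apart along y. None if absent.
Mind the look-alikes: they are no part of the job. What is shaped like the holder4 but green is not meant.

How it is judged:
By the outcome, as a careful person would: the job done as asked, in the order asked, and still so for the second after the job is handed in, with the robot touching nothing.
Of holder1, holder2, holder3, holder4 only 2 to 4 are there at a start; the rules pass over those that are not, and their reading is None.
At some moment in a run one of holder1, holder2, holder3, holder4 may be knocked a few centimetres aside while the robot is not near it.
It also fails if it takes over 210 s, if anything falls off the work surface, if the arm or the gripper's body presses on something with over 40 N, if the wrist force passes 120 N, or if a joint passes its speed limit or range.

## Working session

There is one attempt and no reset: what is moved stays moved. The work goes in short steps, Python scripts to look and compute and a tool call to move; the robot and the scene stay as the last step left them, time stands still between calls to the robot, and variables do not carry over. Pictures are saved under pics/ and viewed, at most 14 in all, crops included, and the job is handed in when it is done.

Besides the shell and the picture viewer there is one more tool, called after ">>>" in YAML: its name, and indented under it one key for each argument. apply_moves: Moves the arm, as the interface text tells. Shifts and turns lie within -1 to 1; 1 stands for 20 mm of shift or 60 degrees of turn. Its arguments: {"type":"object","properties":{"commands":{"type":"array","items":{"type":"array","items":{"type":"number","minimum":-1,"maximum":1}}},"claw":{"type":"number"}},"required":["commands"]}

```bash
mkdir -p pics; cat > h.py <<'E'
import numpy as np, cv2
from workcell import bot
def shot(name):
    c=bot.camera(name); return c
def pix2ray(c,uv):
    K=np.array(c["camera_matrix"]);uv=np.atleast_2d(uv).astype(float)
    d=np.c_[(uv[:,0]-K[0,2])/K[0,0],(uv[:,1]-K[1,2])/K[1,1]]
    s=d.copy()
    for _ in range(20): s=d/(1+c["k1"]*(s**2).sum(1,keepdims=True))
    R=np.array(c["R"]);t=np.array(c["t"])
    return -R.T@t,(np.c_[s,np.ones(len(s))])@R
def onplane(c,uv,z):
    o,d=pix2ray(c,uv); k=(z-o[2])/d[:,2]; return o+d*k[:,None]
def proj(c,X):
    X=np.atleast_2d(X);p=X@np.array(c["R"]).T+np.array(c["t"]);s=p[:,:2]/p[:,2:]
    s=s*(1+c["k1"]*(s**2).sum(1,keepdims=True));K=np.array(c["camera_matrix"])
    return np.c_[s[:,0]*K[0,0]+K[0,2],s[:,1]*K[1,1]+K[1,2]]
def tri(c1,p1,c2,p2):
    (o1,d1),(o2,d2)=pix2ray(c1,p1),pix2ray(c2,p2)
    A=np.c_[d1[0],-d2[0]];k=np.linalg.lstsq(A,o2-o1,rcond=None)[0]
    a=o1+d1[0]*k[0];b=o2+d2[0]*k[1];return (a+b)/2,np.linalg.norm(a-b)
E
python3 - <<'E'
from h import *
import pickle
o=bot.get_obs();print({k:np.round(v,3) for k,v in o.items()},bot.tip_reach)
for n in("scene","side","wrist"):
    c=shot(n);pickle.dump(c,open(f"{n}0.pkl","wb"));cv2.imwrite(f"pics/{n}0.png",c["image"])
    print(n,-np.array(c["R"]).T@c["t"],c["k1"],np.array(c["R"])[2])
a=np.hstack([cv2.imread("pics/scene0.png"),cv2.imread("pics/side0.png")])
E
```

```text
{'clock': np.float64(0.0), 'joint_pos': array([1.115, 0.241, 0.004, 1.335, 0.   , 1.571]), 'joint_vel': array([-0.001,  0.   , -0.   , -0.001,  0.001,  0.001]), 'tau': array([ 0.0000e+00, -3.7232e+01,  2.5241e+01,  1.7000e-02,  0.0000e+00,
       -0.0000e+00]), 'eef_pos': array([0.22 , 0.448, 0.252]), 'tool_rot': array([ 0.226,  0.974, -0.001, -0.   ]), 'ft_force': array([ 1.153, -0.64 , -0.151]), 'ft_torque': array([-0.042,  0.003,  0.066]), 'grasp_force': np.float64(0.0), 'grip_width': np.float64(0.085)} 0.022
scene [1.33961674 0.31505569 0.86351108] -0.0017128511943757586 [-0.68387762 -0.2912084  -0.66896119]
side [0.42717231 0.65883218 0.97678843] -0.0056408856403233985 [ 0.14096656 -0.60605694 -0.78283039]
wrist [0.1530923  0.47993895 0.3723285 ] 0.017318731196205712 [ 0.25887336 -0.12998917 -0.95712455]
```

View pics/scene0.png

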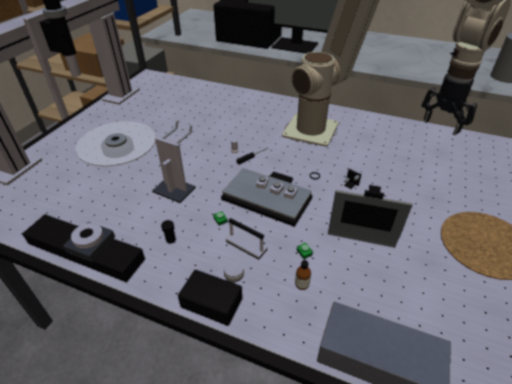

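View pics/side0.png

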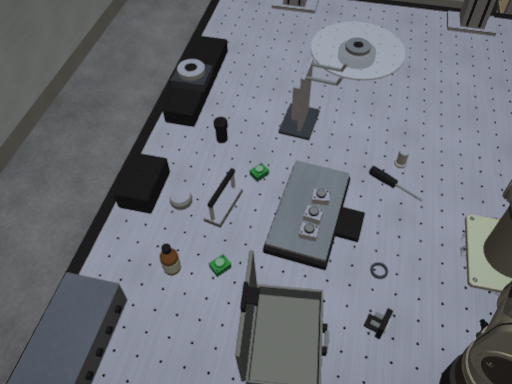

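```bash
python3 - <<'E'
import cv2
s=cv2.imread("pics/side0.png")[140:384,190:390];cv2.imwrite("pics/s1.png",cv2.resize(s,None,fx=2.45,fy=2.45,interpolation=cv2.INTER_CUBIC))
s=cv2.imread("pics/scene0.png")[110:310,140:420];cv2.imwrite("pics/s2.png",cv2.resize(s,None,fx=2.8,fy=2.8,interpolation=cv2.INTER_CUBIC))
E
```

```text
(no output)
```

View pics/s1.png

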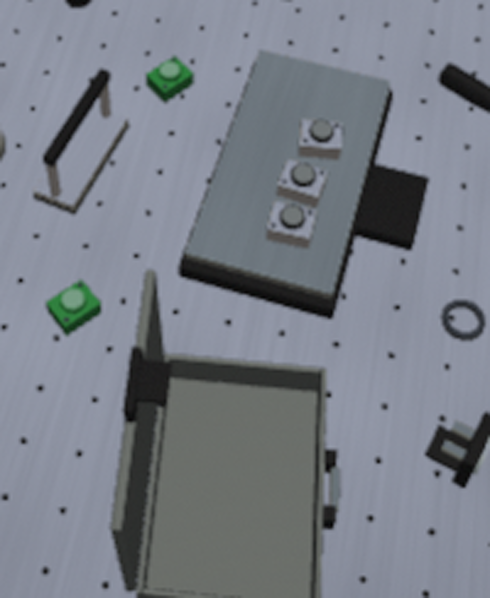

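View pics/s2.png

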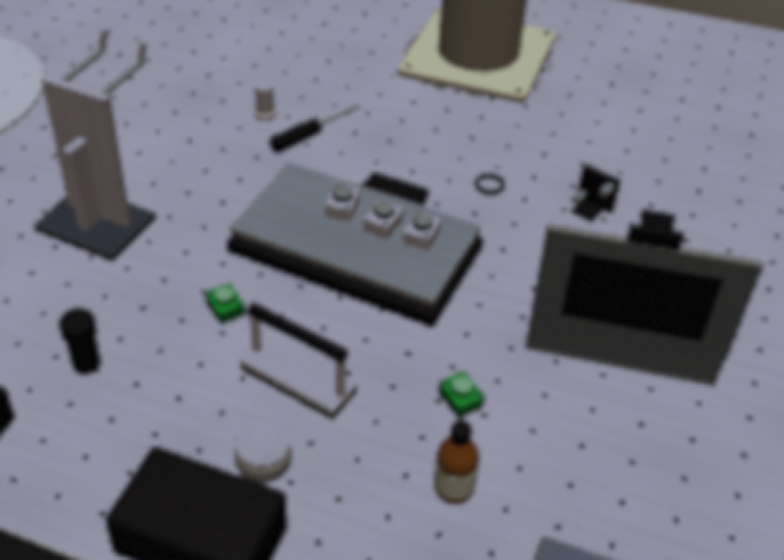

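```bash
cat > m.py <<'E'
from h import *
import pickle
cs=pickle.load(open("scene0.pkl","rb"));cd=pickle.load(open("side0.pkl","rb"))
S=lambda p:np.array([140+p[0]/2.8-.0,110+p[1]/2.8])
D=lambda p:np.array([190+p[0]/2.45,140+p[1]/2.45])
np.set_printoptions(precision=4,suppress=True)
print("plate side",onplane(cd,[D(p) for p in[(261,52),(390,85),(334,295),(182,262)]],.04)[:,:2].tolist())
print("plate scene",onplane(cs,[S(p) for p in[(231,232),(291,164),(481,236),(434,302)]],.04)[:,:2].tolist())
for a,b in[((321,127),(342,193)),((303,173),(384,211)),((292,213),(424,221))]:
    print("hold",onplane(cd,[D(a)],.066),onplane(cs,[S(b)],.066),tri(cd,D(a),cs,S(b)))
for a,b in[((104,75),(252,309)),((49,158),(342,354))]:
    print("bar ends",onplane(cd,[D(a)],.076),onplane(cs,[S(b)],.076),tri(cd,D(a),cs,S(b)))
print("case rim corner",onplane(cd,[D(p) for p in[(325,370),(318,597),(165,357)]],.046))
print("lid top corners",tri(cd,D((151,272)),cs,S((549,229))), tri(cd,D((116,526)),cs,S((760,265))))
print("lid bottom scene z.046",onplane(cs,[S(p) for p in[(528,347),(715,383)]],.0465))
print("tips side",onplane(cd,[[310,66],[309,79],[345,67],[341,82]],.19), "scene",onplane(cs,[S(p) for p in[(66,80),(107,92),(102,50),(141,62)]],.19))
print("tips tri",tri(cd,[345,66],cs,S((104,34))))
print("foot scene",onplane(cs,[S(p) for p in[(36,224),(112,257),(155,217)]],.012))
print("bottle",onplane(cs,[S((456,495))],0),"lens",onplane(cs,[S((84,368))],0))
for n,c in(("scene",cs),("side",cd)):
    g=cv2.inRange(cv2.cvtColor(c["image"],cv2.COLOR_BGR2HSV),(45,80,40),(80,255,255))
    print(n,cv2.connectedComponentsWithStats(g)[3])
E
python3 m.py
```

```text
plate side [[0.5221535207591913, -0.1425899582148319], [0.3853512001729876, -0.12770312827540864], [0.4072146757770693, 0.1253898151866487], [0.5475687544729675, 0.12218111141368937]]
plate scene [[0.5338960672953599, -0.14381292918558802], [0.390109110548551, -0.1311919523374797], [0.42959858945740126, 0.1277438360079057], [0.5521897485283995, 0.11098750160862358]]
hold [[ 0.4458 -0.0389  0.066 ]] [[ 0.4477 -0.039   0.066 ]] (array([ 0.4459, -0.0399,  0.0645]), np.float64(0.0003302066495389224))
hold [[0.4543 0.0184 0.066 ]] [[0.4594 0.018  0.066 ]] (array([0.4546, 0.016 , 0.062 ]), np.float64(0.0008365527471385451))
hold [[0.4572 0.0646 0.066 ]] [[0.4584 0.0663 0.066 ]] (array([0.4574, 0.0654, 0.0657]), np.float64(0.0016408045349312148))
bar ends [[ 0.6651 -0.0481  0.076 ]] [[ 0.6679 -0.0505  0.076 ]] (array([ 0.6659, -0.0512,  0.0731]), np.float64(0.0012762598514658994))
bar ends [[0.6894 0.0608 0.076 ]] [[0.6896 0.0585 0.076 ]] (array([0.6895, 0.0591, 0.0751]), np.float64(0.0019144997205786214))
case rim corner [[0.4047 0.202  0.046 ]
 [0.3829 0.3867 0.046 ]
 [0.5405 0.2203 0.046 ]]
lid top corners (array([0.5509, 0.2175, 0.1814]), np.float64(0.000684011622999339)) (array([0.5278, 0.4113, 0.1828]), np.float64(0.000507061915418838))
lid bottom scene z.046 [[0.5831 0.2225 0.0465]
 [0.559  0.4066 0.0465]]
tips side [[ 0.5306 -0.3397  0.19  ]
 [ 0.5248 -0.2885  0.19  ]
 [ 0.4422 -0.3553  0.19  ]
 [ 0.4451 -0.2946  0.19  ]] scene [[ 0.5193 -0.35    0.19  ]
 [ 0.5223 -0.294   0.19  ]
 [ 0.449  -0.3456  0.19  ]
 [ 0.4542 -0.2897  0.19  ]]
tips tri (array([ 0.4421, -0.3427,  0.206 ]), np.float64(0.005054305210302075))
foot scene [[ 0.584  -0.3861  0.012 ]
 [ 0.5995 -0.2694  0.012 ]
 [ 0.5173 -0.2581  0.012 ]]
bottle [[0.7515 0.2016 0.    ]] lens [[ 0.7511 -0.2144  0.    ]]
scene [[255.4862 191.4476]
 [220.02   218.14  ]
 [304.0388 250.6744]]
side [[255.5383 191.4308]
 [258.8824 172.2471]
 [219.9825 265.3816]]
```

View pics/wrist0.png

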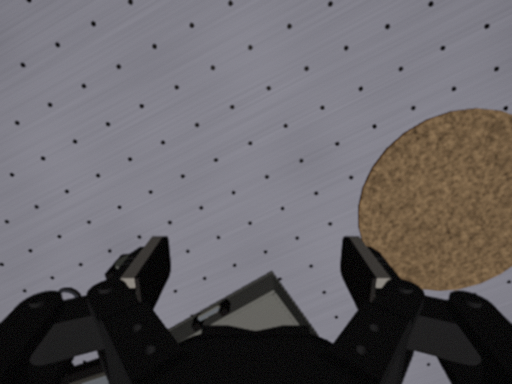

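Three aluminium holders stand on the plate at side pixels (321,193), (313,211) and (309,229). The look-alikes are the green blocks at side (260,172) and (220,265), plus the small tan cap at (402,158). The three on the plate are the ones I want. Next I turn the tool and look from above.

>>> apply_moves:
  commands:
    - [0,0,0,0.115]
    - [0,0,0,0.115]
    - [0,0,0,0.115]
    - [0,0,0,0.115]
    - [0,0,0,0.115]

```text
clock: 0.57
eef_pos: [0.22, 0.4487, 0.2529]
tool_rot: [0.507, 0.862, -0.0, 0.0]
ft_force: [0.8, -0.4, -0.6]
grip_width: 0.0856
grasp_force: 0.0
```

>>> apply_moves:
  commands:
    - [0,0,0,0.115]
    - [0,0,0,0.115]
    - [0,0,0,0.115]
    - [0,0,0,0.115]
    - [0,0,0,0.115]

```text
clock: 0.98
eef_pos: [0.22, 0.4487, 0.2529]
tool_rot: [0.74, 0.673, -0.0, 0.0]
ft_force: [0.3, 0.2, -0.1]
grip_width: 0.0857
grasp_force: 0.0
```

>>> apply_moves:
  commands:
    - [-0.89,0.55,0,0]
    - [-0.89,0.55,0,0]
    - [-0.89,0.55,0,0]
    - [-0.89,0.55,0,0]
    - [-0.89,0.55,0,0]

```text
clock: 1.4
eef_pos: [0.267, 0.3544, 0.253]
tool_rot: [0.738, 0.675, -0.0, 0.0]
ft_force: [0.8, -1.6, 0.2]
grip_width: 0.0856
grasp_force: 0.0
```

>>> apply_moves:
  commands:
    - [-0.89,0.55,0,0]
    - [-0.89,0.55,0,0]
    - [-0.89,0.55,0,0]
    - [-0.89,0.55,0,0]
    - [-0.89,0.55,0,0]

```text
clock: 1.82
eef_pos: [0.3139, 0.2608, 0.2531]
tool_rot: [0.738, 0.675, -0.0, 0.0]
ft_force: [0.5, -1.0, 0.3]
grip_width: 0.0852
grasp_force: 0.0
```

>>> apply_moves:
  commands:
    - [-0.89,0.55,0,0]
    - [-0.89,0.55,0,0]
    - [-0.89,0.55,0,0]
    - [-0.89,0.55,0,0]
    - [-0.89,0.55,0,0]

```text
clock: 2.23
eef_pos: [0.3607, 0.1672, 0.2531]
tool_rot: [0.738, 0.675, -0.0, -0.0]
ft_force: [-0.0, 0.3, -0.8]
grip_width: 0.0856
grasp_force: 0.0
```

>>> apply_moves:
  commands:
    - [-0.89,0.55,0,0]
    - [-0.89,0.55,0,0]
    - [-0.89,0.55,0,0]
    - [-0.89,0.55,0,0]
    - [-0.89,0.55,0,0]

```text
clock: 2.65
eef_pos: [0.4076, 0.0737, 0.2531]
tool_rot: [0.738, 0.675, -0.0, -0.0]
ft_force: [-0.5, -0.2, 0.2]
grip_width: 0.0855
grasp_force: 0.0
```

>>> apply_moves:
  commands:
    - [-0.89,0.55,0,0]
    - [-0.89,0.55,0,0]
    - [-0.89,0.55,0,0]
    - [-0.89,0.55,0,0]
    - [-0.89,0.55,0,0]

```text
clock: 3.07
eef_pos: [0.4544, -0.0198, 0.253]
tool_rot: [0.738, 0.675, -0.0, -0.0]
ft_force: [0.7, -0.8, 0.6]
grip_width: 0.0853
grasp_force: 0.0
```

```bash
cat >> h.py <<'E'
import pickle
def snap(n,tag):
    c=bot.camera(n);pickle.dump(c,open(f"{n}{tag}.pkl","wb"));cv2.imwrite(f"pics/{n}{tag}.png",c["image"]);return c
def load(n,tag): return pickle.load(open(f"{n}{tag}.pkl","rb"))
def yaw():
    q=bot.get_obs()["tool_rot"];from scipy.spatial.transform import Rotation as Ro
    y=Ro.from_quat(q).as_matrix()[:,1];return np.arctan2(y[1],y[0])
def delta(tgt,y=None):
    p=np.array(bot.get_obs()["eef_pos"]);y=yaw() if y is None else y
    d=np.array(tgt)-p;ty=np.array([np.cos(y),np.sin(y)]);tx=np.array([-ty[1],ty[0]])
    print("units tx,ty,tz:",np.round([d[:2]@tx/.02,d[:2]@ty/.02,-d[2]/.02],2),"yaw",round(yaw(),4),"roll units",round((yaw()-y)/(np.pi/3),4))
np.set_printoptions(precision=4,suppress=True)
E
python3 -c "
from h import *
snap('wrist',1)"
```

```text
(no output)
```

View pics/wrist1.png

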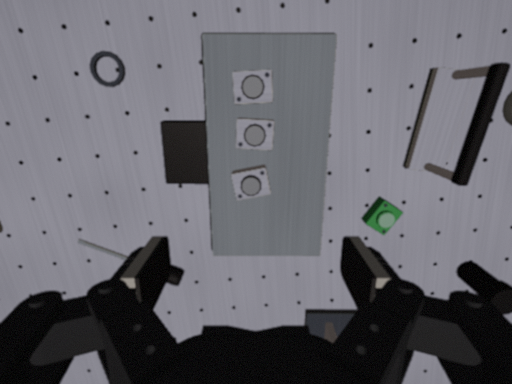

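The wrist view shows three silver holders on the plate, with discs at (253,86), (255,134) and (251,186). The green block at (383,215) is off the plate. I'll measure them now.

```bash
cat >> h.py <<'E'
def holders(c,zt=.06,near=None):
    g=cv2.cvtColor(c["image"],cv2.COLOR_BGR2GRAY);hsv=cv2.cvtColor(c["image"],cv2.COLOR_BGR2HSV)
    return g,hsv
E
python3 - <<'E'
from h import *
c=load('wrist',1);im=c["image"];hsv=cv2.cvtColor(im,cv2.COLOR_BGR2HSV)
for p in[(253,86),(243,72),(255,134),(251,186),(300,150),(262,100)]:print(p,im[p[1],p[0]],hsv[p[1],p[0]])
P=onplane(c,[(203,33),(335,33),(321,256),(212,256)],.04);print(P[:,:2],P.mean(0))
a=(P[0]+P[1]-P[2]-P[3])/2;print("stage yaw",np.arctan2(-a[0],a[1]),np.linalg.norm(a))
print("discs",onplane(c,[(253,86),(255,134),(251,186)],.066))
roi=np.zeros(im.shape[:2],np.uint8);roi[50:215,222:285]=1
m=((hsv[...,2]>130)&(roi>0)&(hsv[...,1]<35)).astype(np.uint8)
m=cv2.morphologyEx(m,cv2.MORPH_CLOSE,np.ones((7,7)))
cs,_=cv2.findContours(m,cv2.RETR_EXTERNAL,cv2.CHAIN_APPROX_NONE)
for k in cs:
    if cv2.contourArea(k)>300:
        r=cv2.minAreaRect(k);B=onplane(c,cv2.boxPoints(r),.06)
        e=B[1]-B[0];f=B[2]-B[1];print(r,"ctr",B.mean(0)[:2],"edges",np.linalg.norm(e),np.degrees(np.arctan2(e[1],e[0])),np.linalg.norm(f),np.degrees(np.arctan2(f[1],f[0])))
E
```

```text
(253, 86) [121 118 119] [130   6 121]
(243, 72) [147 139 141] [128  14 147]
(255, 134) [120 117 118] [130   6 120]
(251, 186) [117 115 115] [120   4 117]
(300, 150) [114 109 106] [109  18 114]
(262, 100) [146 136 138] [126  17 146]
[[ 0.4124  0.1203]
 [ 0.5477  0.108 ]
 [ 0.5274 -0.1503]
 [ 0.387  -0.1378]] [ 0.4686 -0.015   0.04  ]
stage yaw -0.08827772184731209 0.259231694892593
discs [[ 0.4591  0.0636  0.066 ]
 [ 0.4568  0.0161  0.066 ]
 [ 0.4473 -0.0402  0.066 ]]
((250.4038543701172, 184.0192413330078), (26.475677490234375, 35.3009033203125), 78.69007110595703) ctr [ 0.4465 -0.0399] edges 0.039306720394857185 6.481758194369382 0.030898772750539313 -83.56588058986797
((254.12063598632812, 134.07003784179688), (37.55173110961914, 29.193038940429688), 3.5763344764709473) ctr [0.4558 0.0152] edges 0.03089588528598432 80.08129422926147 0.039557971096757176 -8.63861918557367
((252.19537353515625, 86.51692962646484), (32.22808074951172, 39.161834716796875), 86.8201675415039) ctr [0.4582 0.0632] edges 0.03930380706916364 -2.2021631191950393 0.030970931027779397 -90.78878687286603
```

>>> apply_moves:
  commands:
    - [0,0,0,-0.05]
    - [0.84,0,0.95,0]
    - [0.84,0,0.95,0]
    - [0.84,0,0.95,0]
    - [0.84,0,0.95,0]

```text
clock: 3.53
eef_pos: [0.4565, 0.049, 0.1764]
tool_rot: [0.72, 0.694, -0.0, -0.0]
ft_force: [-0.1, -0.4, -0.1]
grip_width: 0.0859
grasp_force: 0.0
```

>>> apply_moves:
  commands:
    - [0.84,0.02,0.95,0]
    - [0,0,0.95,0]
    - [0,0,0.95,0]
    - [0,0,0.95,0]
    - [0,0,0.95,0]

```text
clock: 3.95
eef_pos: [0.4574, 0.0655, 0.0812]
tool_rot: [0.72, 0.694, -0.0, -0.0]
ft_force: [-0.2, 0.2, -0.3]
grip_width: 0.0848
grasp_force: 0.0
```

>>> apply_moves:
  commands:
    - [0,0,0.5,0]
    - [0,0,0.5,0]
    - [0,0,0,0]
    - [0,0,0,0]
    - [0,0,0,0]

```text
clock: 4.37
eef_pos: [0.4581, 0.0652, 0.0627]
tool_rot: [0.72, 0.694, 0.0, 0.0]
ft_force: [0.6, 0.0, 0.2]
grip_width: 0.0856
grasp_force: 0.0
```

>>> apply_moves:
  commands:
    - [0,0,0,0]
    - [0,0,0,0]
    - [0,0,0,0]
    - [0,0,0,0]
    - [0,0,0,0]
  claw: 0.9

```text
clock: 4.78
eef_pos: [0.4582, 0.0652, 0.0628]
tool_rot: [0.72, 0.694, 0.0, 0.0]
ft_force: [-0.5, -0.3, 3.8]
grip_width: 0.0386
grasp_force: 66.3
```

>>> apply_moves:
  commands:
    - [0,0,0,0]
    - [0,0,0,0]
    - [0,0,0,0]
    - [0,0,0,0]
    - [0,0,0,0]

```text
clock: 5.2
eef_pos: [0.4582, 0.0652, 0.0625]
tool_rot: [0.72, 0.694, 0.0, 0.0]
ft_force: [0.3, 0.8, 4.2]
grip_width: 0.0388
grasp_force: 66.4
```

>>> apply_moves:
  commands:
    - [0,0,-0.5,0]
    - [0,0,-1,0]
    - [0,0,-1,0]
    - [0,0,-1,0]
    - [0,0,-1,0]

```text
clock: 5.62
eef_pos: [0.457, 0.065, 0.1525]
tool_rot: [0.72, 0.694, -0.001, -0.001]
ft_force: [0.6, 0.2, -0.3]
grip_width: 0.0385
grasp_force: 66.0
```

>>> apply_moves:
  commands:
    - [0,0,-1,-0.074]
    - [0,0,-1,-0.074]
    - [0,0,-1,0]
    - [0,0,-1,0]
    - [0,0,-1,0]

```text
clock: 6.03
eef_pos: [0.4572, 0.0651, 0.2526]
tool_rot: [0.664, 0.748, -0.001, -0.001]
ft_force: [0.3, -0.4, -0.5]
grip_width: 0.0388
grasp_force: 66.0
```

>>> apply_moves:
  commands:
    - [0.97,0.133,0,0]
    - [0.97,0.133,0,0]
    - [0.97,0.133,0,0]
    - [0.97,0.133,0,0]
    - [0.97,0.133,0,0]

```text
clock: 6.45
eef_pos: [0.4591, 0.1637, 0.2516]
tool_rot: [0.664, 0.748, -0.001, -0.0]
ft_force: [0.9, 0.3, -0.8]
grip_width: 0.0389
grasp_force: 66.0
```

>>> apply_moves:
  commands:
    - [0.97,0.133,0,0]
    - [0.97,0.133,0,0]
    - [0.97,0.133,0,0]
    - [0.97,0.133,0,0]
    - [0.97,0.133,0,0]

```text
clock: 6.87
eef_pos: [0.4608, 0.2616, 0.2513]
tool_rot: [0.664, 0.748, -0.001, -0.0]
ft_force: [-0.1, 0.1, -0.8]
grip_width: 0.0387
grasp_force: 66.0
```

>>> apply_moves:
  commands:
    - [0.97,0.133,0,0]
    - [0.97,0.133,0,0]
    - [0,0,0,0]
    - [0,0,0,0]
    - [0,0,0,0]

```text
clock: 7.28
eef_pos: [0.4616, 0.2995, 0.2515]
tool_rot: [0.664, 0.748, -0.001, -0.0]
ft_force: [0.2, -0.2, -0.8]
grip_width: 0.0387
grasp_force: 66.0
```

```bash
python3 -c "
from h import *
snap('wrist',2);print(bot.get_obs()['eef_pos'],yaw())"
```

```text
[0.4618 0.2992 0.2518] 0.11751054489372825
```

View pics/wrist2.png

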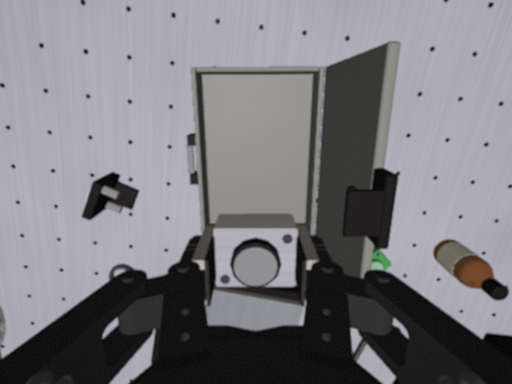

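The case is empty and square to the tool, with rim corners at (193,69) and (325,67). The lid stands open on the right.

```bash
python3 - <<'E'
from h import *
c=load('wrist',2)
P=onplane(c,[(193,69),(325,67),(200,222)],.046);print(P)
e=P[1]-P[0];print(np.arctan2(e[1],e[0]),np.linalg.norm(e))
y=.1175;ex=np.array([np.cos(y),np.sin(y)]);ey=np.array([-ex[1],ex[0]])
print("ctr",P[0,:2]+.07*ex-.1*ey, P[1,:2]-.07*ex-.1*ey)
C=np.array([.4622,.3095])
for v in(.06,0,-.06):
    q=C+v*ey;print(v,q);delta([*q,.0285])
E
```

```text
[[0.3843 0.3917 0.046 ]
 [0.5205 0.4097 0.046 ]
 [0.4022 0.2193 0.046 ]]
0.13123470730101472 0.13728664849658997
ctr [0.4656 0.3006] [0.4627 0.3022]
0.06 [0.4552 0.3691]
units tx,ty,tz: [ 3.51  0.08 11.16] yaw 0.1175 roll units 0.0
0 [0.4622 0.3095]
units tx,ty,tz: [ 0.51  0.08 11.16] yaw 0.1175 roll units 0.0
-0.06 [0.4692 0.2499]
units tx,ty,tz: [-2.49  0.08 11.16] yaw 0.1175 roll units 0.0
```

>>> apply_moves:
  commands:
    - [0.6,0,0,0]
    - [0.6,0,0,0]
    - [0.6,0,0,0]
    - [0.6,0.05,0,0]
    - [0.6,0.05,0,0]

```text
clock: 7.75
eef_pos: [0.4568, 0.3614, 0.2524]
tool_rot: [0.664, 0.748, 0.0, -0.0]
ft_force: [0.1, -0.1, -1.1]
grip_width: 0.0384
grasp_force: 66.0
```

>>> apply_moves:
  commands:
    - [0,0,1,0]
    - [0,0,1,0]
    - [0,0,1,0]
    - [0,0,1,0]
    - [0,0,1,0]

```text
clock: 8.17
eef_pos: [0.4568, 0.3611, 0.1513]
tool_rot: [0.664, 0.748, 0.0, -0.0]
ft_force: [-0.2, 0.5, -0.3]
grip_width: 0.0392
grasp_force: 66.0
```

>>> apply_moves:
  commands:
    - [0,0,1,0]
    - [0,0,1,0]
    - [0,0,1,0]
    - [0,0,1,0]
    - [0,0,0.8,0]

```text
clock: 8.58
eef_pos: [0.4564, 0.3607, 0.0545]
tool_rot: [0.664, 0.748, -0.001, -0.0]
ft_force: [-0.0, -0.3, -0.6]
grip_width: 0.0383
grasp_force: 66.0
```

>>> apply_moves:
  commands:
    - [0,0,0.5,0]
    - [0,0,0.5,0]
    - [0,0,0.36,0]
    - [0,0,0,0]
    - [0,0,0,0]

```text
clock: 9.0
eef_pos: [0.4575, 0.3605, 0.0295]
tool_rot: [0.664, 0.748, 0.001, 0.0]
ft_force: [0.3, 0.2, -0.4]
grip_width: 0.0383
grasp_force: 66.0
```

>>> apply_moves:
  commands:
    - [0,0,0.05,0]
    - [0,0,0,0]
    - [0,0,0,0]
    - [0,0,0,0]
    - [0,0,0,0]

```text
clock: 9.42
eef_pos: [0.4571, 0.3599, 0.0283]
tool_rot: [0.664, 0.748, 0.0, 0.0]
ft_force: [0.7, -0.7, -0.6]
grip_width: 0.0387
grasp_force: 66.0
```

>>> apply_moves:
  commands:
    - [0,0,0,0]
    - [0,0,0,0]
    - [0,0,0,0]
    - [0,0,0,0]
    - [0,0,0,0]
  claw: 0.25

```text
clock: 9.83
eef_pos: [0.457, 0.3599, 0.0282]
tool_rot: [0.664, 0.748, 0.0, 0.0]
ft_force: [0.8, -0.7, 0.1]
grip_width: 0.0638
grasp_force: 0.0
```

>>> apply_moves:
  commands:
    - [0,0,-0.5,0]
    - [0,0,-1,0]
    - [0,0,-1,0]
    - [0,0,-1,0]
    - [0,0,-1,0]

```text
clock: 10.25
eef_pos: [0.457, 0.3599, 0.1198]
tool_rot: [0.664, 0.748, 0.0, 0.0]
ft_force: [0.2, 0.5, 0.6]
grip_width: 0.064
grasp_force: 0.0
```

>>> apply_moves:
  commands:
    - [0,0,-1,0]
    - [0,0,-1,0]
    - [0,0,-1,0]
    - [0,0,-1,0]
    - [0,0,-1,0]

```text
clock: 10.67
eef_pos: [0.4569, 0.3598, 0.2201]
tool_rot: [0.664, 0.748, 0.0, 0.0]
ft_force: [0.1, 0.1, -0.7]
grip_width: 0.0639
grasp_force: 0.0
```

>>> apply_moves:
  commands:
    - [0,0,-1,0.085]
    - [0,0,-0.7,0.085]
    - [0,0,0,0.0855]
    - [-0.96,0.143,0,0]
    - [-0.96,0.143,0,0]
  claw: 0

```text
clock: 11.08
eef_pos: [0.4568, 0.3214, 0.2532]
tool_rot: [0.757, 0.653, 0.001, 0.0]
ft_force: [-0.3, 0.0, -0.8]
grip_width: 0.0851
grasp_force: 0.0
```

>>> apply_moves:
  commands:
    - [-0.96,0.143,0,0]
    - [-0.96,0.143,0,0]
    - [-0.96,0.143,0,0]
    - [-0.96,0.143,0,0]
    - [-0.96,0.143,0,0]

```text
clock: 11.5
eef_pos: [0.4566, 0.223, 0.253]
tool_rot: [0.758, 0.652, 0.0, 0.0]
ft_force: [0.8, -0.6, 0.8]
grip_width: 0.0852
grasp_force: 0.0
```

>>> apply_moves:
  commands:
    - [-0.96,0.143,0,0]
    - [-0.96,0.143,0,0]
    - [-0.96,0.143,0,0]
    - [-0.96,0.143,0,0]
    - [-0.96,0.143,0,0]

```text
clock: 11.92
eef_pos: [0.4564, 0.126, 0.253]
tool_rot: [0.758, 0.652, 0.0, 0.0]
ft_force: [0.2, -0.0, 0.6]
grip_width: 0.0854
grasp_force: 0.0
```

>>> apply_moves:
  commands:
    - [-0.96,0.143,0,0]
    - [-0.96,0.143,0,0]
    - [-0.96,0.143,0,0]
    - [-0.96,0.143,0,0]
    - [-0.96,0.143,0,0]

```text
clock: 12.33
eef_pos: [0.4562, 0.0289, 0.253]
tool_rot: [0.758, 0.652, 0.0, 0.0]
ft_force: [0.3, 0.6, -1.0]
grip_width: 0.0851
grasp_force: 0.0
```

>>> apply_moves:
  commands:
    - [-0.96,0.143,0,0]
    - [0,0,0,0]
    - [0,0,0,0]
    - [0,0,0,0]
    - [0,0,0,0]

```text
clock: 12.75
eef_pos: [0.4565, 0.0112, 0.2524]
tool_rot: [0.758, 0.653, 0.0, 0.0]
ft_force: [0.0, 0.2, 0.2]
grip_width: 0.0851
grasp_force: 0.0
```

```bash
cat >> h.py <<'E'
def findh(c,zb=.04,lo=(.38,-.16),hi=(.56,.14)):
    im=c["image"];hsv=cv2.cvtColor(im,cv2.COLOR_BGR2HSV)
    v=im.astype(int)
    # aluminium is brighter than plate and faintly reddish; table bluish -> restrict to given world window
    H,W=im.shape[:2];uu,vv=np.meshgrid(np.arange(W),np.arange(H))
    G=onplane(c,np.c_[uu.ravel(),vv.ravel()],zb+.02)[:,:2].reshape(H,W,2)
    roi=(G[...,0]>lo[0])&(G[...,0]<hi[0])&(G[...,1]>lo[1])&(G[...,1]<hi[1])
    m=((hsv[...,2]>130)&roi&(hsv[...,1]<35)).astype(np.uint8)
    m=cv2.morphologyEx(m,cv2.MORPH_CLOSE,np.ones((7,7)))
    for k in cv2.findContours(m,cv2.RETR_EXTERNAL,cv2.CHAIN_APPROX_NONE)[0]:
        if cv2.contourArea(k)>300:
            r=cv2.minAreaRect(k);B=onplane(c,cv2.boxPoints(r),zb+.02);e=B[1]-B[0];f=B[2]-B[1]
            if np.linalg.norm(e)<np.linalg.norm(f):e=f
            a=np.arctan2(e[1],e[0]);a=(a+np.pi/2)%np.pi-np.pi/2
            print("holder",B.mean(0)[:2],"yaw",a,"px",r[0],"len",np.linalg.norm(e),np.linalg.norm(B[2]-B[0]))
E
python3 - <<'E'
from h import *
c=snap('wrist',3);findh(c);delta([.4562,.0165,.064])
E
```

```text
holder [ 0.4461 -0.04  ] yaw 0.10943952399080281 px (253.20590209960938, 210.3235626220703) len 0.03916989358428262 0.049753646349458294
holder [0.456  0.0155] yaw -0.14898274426829272 px (254.5, 162.5) len 0.03791895779261541 0.04891630818333893
holder [ 0.4742 -0.0115] yaw -1.450572025857382 px (272.864013671875, 165.92100524902344) len 0.2992349489771359 0.3669439904850668
units tx,ty,tz: [ 0.26 -0.05  9.42] yaw -0.1482 roll units 0.0
```

>>> apply_moves:
  commands:
    - [0.24,0,1,0]
    - [0,0,1,0]
    - [0,0,1,0]
    - [0,0,1,0]
    - [0,0,1,0]

```text
clock: 13.22
eef_pos: [0.4571, 0.0161, 0.1513]
tool_rot: [0.757, 0.653, 0.0, 0.0]
ft_force: [1.2, 0.2, -0.1]
grip_width: 0.0852
grasp_force: 0.0
```

>>> apply_moves:
  commands:
    - [0,0,1,0]
    - [0,0,1,0]
    - [0,0,1,0]
    - [0,0,0.7,0]
    - [0,0,0.7,0]

```text
clock: 13.63
eef_pos: [0.4568, 0.0161, 0.0631]
tool_rot: [0.757, 0.653, -0.0, -0.0]
ft_force: [-0.1, -0.6, 0.6]
grip_width: 0.0855
grasp_force: 0.0
```

>>> apply_moves:
  commands:
    - [0,0,0,0]
    - [0,0,0,0]
    - [0,0,0,0]
    - [0,0,0,0]
    - [0,0,0,0]

```text
clock: 14.05
eef_pos: [0.458, 0.0154, 0.0651]
tool_rot: [0.758, 0.652, 0.001, 0.001]
ft_force: [1.0, 0.4, -0.4]
grip_width: 0.0853
grasp_force: 0.0
```

>>> apply_moves:
  commands:
    - [0,0,0,0]
    - [0,0,0,0]
    - [0,0,0,0]
    - [0,0,0,0]
    - [0,0,0,0]
  claw: 0.9

```text
clock: 14.47
eef_pos: [0.4573, 0.0152, 0.0644]
tool_rot: [0.758, 0.652, 0.0, 0.0]
ft_force: [-0.9, -0.4, 3.3]
grip_width: 0.0388
grasp_force: 66.0
```

>>> apply_moves:
  commands:
    - [0,0,0,0]
    - [0,0,0,0]
    - [0,0,0,0]
    - [0,0,0,0]
    - [0,0,0,0]

```text
clock: 14.88
eef_pos: [0.4573, 0.0152, 0.0642]
tool_rot: [0.758, 0.652, 0.0, 0.0]
ft_force: [-0.3, -0.7, 3.9]
grip_width: 0.0387
grasp_force: 66.1
```

>>> apply_moves:
  commands:
    - [0,0,-0.4,0]
    - [0,0,-1,0]
    - [0,0,-1,0]
    - [0,0,-1,0]
    - [0,0,-1,0]

```text
clock: 15.3
eef_pos: [0.4567, 0.0153, 0.153]
tool_rot: [0.758, 0.652, -0.0, -0.0]
ft_force: [0.6, -0.0, -0.7]
grip_width: 0.0386
grasp_force: 65.6
```

>>> apply_moves:
  commands:
    - [0,0,-1,0]
    - [0,0,-1,0]
    - [0,0,0,-0.0845]
    - [0,0,0,-0.0845]
    - [0,0,0,-0.0845]

```text
clock: 15.72
eef_pos: [0.4572, 0.0153, 0.1928]
tool_rot: [0.663, 0.748, 0.0, 0.0]
ft_force: [-1.0, 0.9, -1.1]
grip_width: 0.0387
grasp_force: 65.7
```

>>> apply_moves:
  commands:
    - [0.953,0.136,0,0]
    - [0.953,0.136,0,0]
    - [0.953,0.136,0,0]
    - [0.953,0.136,0,0]
    - [0.953,0.136,0,0]

```text
clock: 16.13
eef_pos: [0.4593, 0.1123, 0.1921]
tool_rot: [0.665, 0.747, -0.0, -0.0]
ft_force: [0.2, -0.2, -0.2]
grip_width: 0.0383
grasp_force: 65.6
```

>>> apply_moves:
  commands:
    - [0.953,0.136,0,0]
    - [0.953,0.136,0,0]
    - [0.953,0.136,0,0]
    - [0.953,0.136,0,0]
    - [0.953,0.136,0,0]

```text
clock: 16.55
eef_pos: [0.4617, 0.2086, 0.192]
tool_rot: [0.665, 0.747, -0.0, -0.0]
ft_force: [0.8, -0.4, 0.1]
grip_width: 0.0384
grasp_force: 65.6
```

>>> apply_moves:
  commands:
    - [0.953,0.136,0,0]
    - [0.953,0.136,0,0]
    - [0.953,0.136,0,0]
    - [0.953,0.136,0,0]
    - [0.953,0.136,0,0]

```text
clock: 16.97
eef_pos: [0.4642, 0.3048, 0.192]
tool_rot: [0.665, 0.747, -0.0, -0.0]
ft_force: [-0.9, -0.2, -0.5]
grip_width: 0.0388
grasp_force: 65.6
```

>>> apply_moves:
  commands:
    - [0,0,0,0]
    - [0,0,0,0]
    - [0,0,0,0]
    - [0,0,0,0]
    - [0,0,0,0]

```text
clock: 17.38
eef_pos: [0.4646, 0.303, 0.1922]
tool_rot: [0.665, 0.747, -0.0, 0.0]
ft_force: [0.3, 0.2, -0.5]
grip_width: 0.0381
grasp_force: 65.6
```

>>> apply_moves:
  commands:
    - [0,0,1,0]
    - [0,0,1,0]
    - [0,0,1,0]
    - [0,0,1,0]
    - [0,0,1,0]

```text
clock: 17.8
eef_pos: [0.4649, 0.3032, 0.0918]
tool_rot: [0.665, 0.747, 0.0, 0.0]
ft_force: [-0.7, -0.3, -0.8]
grip_width: 0.0386
grasp_force: 65.9
```

>>> apply_moves:
  commands:
    - [0,0,1,0]
    - [0,0,1,0]
    - [0,0,0.7,0]
    - [0,0,0.4,0]
    - [0,0,0,0]

```text
clock: 18.22
eef_pos: [0.4642, 0.3029, 0.0298]
tool_rot: [0.665, 0.747, -0.001, -0.0]
ft_force: [-0.4, -0.3, 0.3]
grip_width: 0.0388
grasp_force: 67.6
```

>>> apply_moves:
  commands:
    - [0,0,0,0]
    - [0,0,0,0]
    - [0,0,0,0]
    - [0,0,0,0]
    - [0,0,0,0]

```text
clock: 18.63
eef_pos: [0.4648, 0.304, 0.0304]
tool_rot: [0.665, 0.747, 0.0, 0.0]
ft_force: [0.3, 1.1, -0.1]
grip_width: 0.0387
grasp_force: 67.6
```

>>> apply_moves:
  commands:
    - [0,0,0,0]
    - [0,0,0,0]
    - [0,0,0,0]
    - [0,0,0,0]
    - [0,0,0,0]
  claw: 0.25

```text
clock: 19.05
eef_pos: [0.4646, 0.304, 0.0302]
tool_rot: [0.665, 0.747, 0.0, 0.0]
ft_force: [0.1, 0.4, -1.0]
grip_width: 0.0642
grasp_force: 0.0
```

>>> apply_moves:
  commands:
    - [0,0,-0.5,0]
    - [0,0,-1,0]
    - [0,0,-1,0]
    - [0,0,-1,0]
    - [0,0,-1,0]

```text
clock: 19.47
eef_pos: [0.4644, 0.3039, 0.1217]
tool_rot: [0.665, 0.747, 0.0, -0.0]
ft_force: [-1.5, -0.0, -1.2]
grip_width: 0.0636
grasp_force: 0.0
```

>>> apply_moves:
  commands:
    - [0,0,-1,0]
    - [0,0,-1,0]
    - [0,0,-1,0]
    - [0,0,-1,0]
    - [0,0,-1,0]

```text
clock: 19.88
eef_pos: [0.4644, 0.3038, 0.222]
tool_rot: [0.665, 0.747, 0.0, 0.0]
ft_force: [-0.9, 0.4, -0.0]
grip_width: 0.0638
grasp_force: 0.0
```

```bash
python3 - <<'E'
from h import *
c=snap('wrist',4);findh(c,.005,(.40,.2),(.51,.40))
c=snap('side',4);findh(c,.04)
cv2.imwrite("pics/crop4.png",cv2.resize(c["image"][140:384,190:390],None,fx=2.4,fy=2.4))
delta([.4465,-.04,.253],.109)
E
```

```text
holder [0.4537 0.3055] yaw 1.50214278701963 px (246.94619750976562, 155.9307861328125) len 0.18786900051044986 0.22365095585105133
holder [0.4231 0.0706] yaw -0.5447251841507628 px (323.9505920410156, 234.28721618652344) len 0.13976119304062798 0.16019979342976218
units tx,ty,tz: [-17.04  -2.86  -1.41] yaw 0.116 roll units 0.0067
```

View pics/crop4.png

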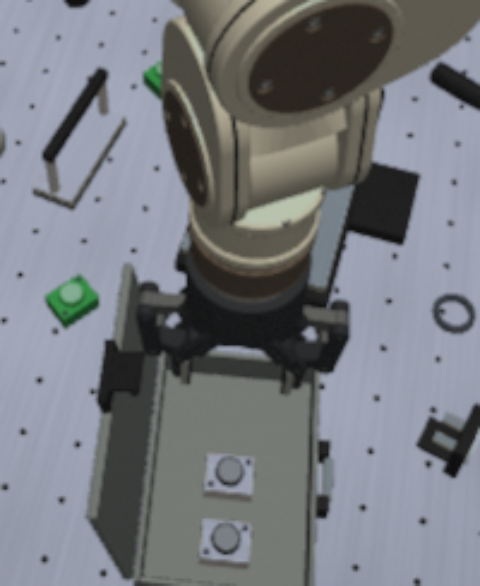

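Two holders stand upright in the case, at crop (228,472) and (225,540). Now the third.

>>> apply_moves:
  commands:
    - [0,0,-0.75,0]
    - [0,0,-0.75,0.006]
    - [-0.946,-0.159,0,0]
    - [-0.946,-0.159,0,0]
    - [-0.946,-0.159,0,0]
  claw: 0

```text
clock: 20.4
eef_pos: [0.4609, 0.2459, 0.2497]
tool_rot: [0.667, 0.745, -0.0, -0.0]
ft_force: [0.2, 0.6, 0.7]
grip_width: 0.0853
grasp_force: 0.0
```

>>> apply_moves:
  commands:
    - [-0.946,-0.159,0,0]
    - [-0.946,-0.159,0,0]
    - [-0.946,-0.159,0,0]
    - [-0.946,-0.159,0,0]
    - [-0.946,-0.159,0,0]

```text
clock: 20.82
eef_pos: [0.4552, 0.1496, 0.2495]
tool_rot: [0.667, 0.745, -0.0, -0.0]
ft_force: [0.8, 1.0, 0.3]
grip_width: 0.0856
grasp_force: 0.0
```

>>> apply_moves:
  commands:
    - [-0.946,-0.159,0,0]
    - [-0.946,-0.159,0,0]
    - [-0.946,-0.159,0,0]
    - [-0.946,-0.159,0,0]
    - [-0.946,-0.159,0,0]

```text
clock: 21.23
eef_pos: [0.4497, 0.054, 0.2496]
tool_rot: [0.667, 0.745, -0.0, -0.0]
ft_force: [-0.1, -0.6, -0.5]
grip_width: 0.0854
grasp_force: 0.0
```

>>> apply_moves:
  commands:
    - [-0.946,-0.159,0,0]
    - [-0.946,-0.159,0,0]
    - [-0.946,-0.159,0,0]
    - [-0.946,-0.159,0,0]
    - [-0.946,-0.159,0,0]

```text
clock: 21.65
eef_pos: [0.4443, -0.0417, 0.2496]
tool_rot: [0.667, 0.745, -0.0, -0.0]
ft_force: [-0.2, -0.4, 0.8]
grip_width: 0.0858
grasp_force: 0.0
```

>>> apply_moves:
  commands:
    - [0,0,0,0]
    - [0,0,0,0]
    - [0,0,0,0]
    - [0,0,0,0]
    - [0,0,0,0]

```text
clock: 22.07
eef_pos: [0.445, -0.0401, 0.25]
tool_rot: [0.667, 0.745, 0.0, -0.0]
ft_force: [0.2, 0.2, 0.2]
grip_width: 0.0852
grasp_force: 0.0
```

```bash
python3 - <<'E'
from h import *
c=snap('wrist',5);findh(c);delta([.4465,-.04,.064])
E
```

```text
holder [ 0.4461 -0.0395] yaw 0.11069427028759571 px (257.0, 166.5) len 0.03885880622684679 0.04973623776371422
holder [ 0.4845 -0.0183] yaw 1.5707704664564792 px (295.5203857421875, 132.19235229492188) len 0.29005874925404185 0.350862788359155
units tx,ty,tz: [-0.    0.08  9.3 ] yaw 0.1111 roll units 0.0
```

>>> apply_moves:
  commands:
    - [0,0.08,1,0]
    - [0,0,1,0]
    - [0,0,1,0]
    - [0,0,1,0]
    - [0,0,1,0]

```text
clock: 22.53
eef_pos: [0.4467, -0.0401, 0.1493]
tool_rot: [0.667, 0.745, 0.0, 0.0]
ft_force: [0.3, -0.1, -0.0]
grip_width: 0.0855
grasp_force: 0.0
```

>>> apply_moves:
  commands:
    - [0,0,1,0]
    - [0,0,1,0]
    - [0,0,1,0]
    - [0,0,0.65,0]
    - [0,0,0.65,0]

```text
clock: 22.95
eef_pos: [0.4462, -0.04, 0.063]
tool_rot: [0.667, 0.745, -0.0, -0.0]
ft_force: [0.5, 0.7, -0.7]
grip_width: 0.0856
grasp_force: 0.0
```

>>> apply_moves:
  commands:
    - [0,0,0,0]
    - [0,0,0,0]
    - [0,0,0,0]
    - [0,0,0,0]
    - [0,0,0,0]

```text
clock: 23.37
eef_pos: [0.4474, -0.0406, 0.0651]
tool_rot: [0.667, 0.745, 0.001, 0.001]
ft_force: [0.7, -0.4, -0.4]
grip_width: 0.0854
grasp_force: 0.0
```

>>> apply_moves:
  commands:
    - [0,0,0,0]
    - [0,0,0,0]
    - [0,0,0,0]
    - [0,0,0,0]
    - [0,0,0,0]
  claw: 0.9

```text
clock: 23.78
eef_pos: [0.4467, -0.0407, 0.0644]
tool_rot: [0.667, 0.745, 0.0, 0.0]
ft_force: [-1.6, 0.3, 2.8]
grip_width: 0.0384
grasp_force: 66.0
```

>>> apply_moves:
  commands:
    - [0,0,0,0]
    - [0,0,0,0]
    - [0,0,0,0]
    - [0,0,0,0]
    - [0,0,0,0]

```text
clock: 24.2
eef_pos: [0.4467, -0.0407, 0.0642]
tool_rot: [0.667, 0.745, 0.0, 0.0]
ft_force: [-0.6, -0.7, 4.2]
grip_width: 0.0384
grasp_force: 66.0
```

>>> apply_moves:
  commands:
    - [0,0,-0.4,0]
    - [0,0,-1,0]
    - [0,0,-1,0]
    - [0,0,-1,0]
    - [0,0,-1,0]

```text
clock: 24.62
eef_pos: [0.4461, -0.0406, 0.1529]
tool_rot: [0.667, 0.745, -0.0, -0.0]
ft_force: [0.3, -0.6, -0.1]
grip_width: 0.0385
grasp_force: 65.6
```

>>> apply_moves:
  commands:
    - [0,0,-1,0]
    - [0,0,-1,0]
    - [0,0,0,0]
    - [0,0,0,0]
    - [0,0,0,0]

```text
clock: 25.03
eef_pos: [0.446, -0.0406, 0.1914]
tool_rot: [0.667, 0.745, -0.0, -0.001]
ft_force: [-0.1, 0.2, -0.4]
grip_width: 0.0388
grasp_force: 65.6
```

>>> apply_moves:
  commands:
    - [0.946,0.181,0,0]
    - [0.946,0.181,0,0]
    - [0.946,0.181,0,0]
    - [0.946,0.181,0,0]
    - [0.946,0.181,0,0]

```text
clock: 25.45
eef_pos: [0.453, 0.056, 0.1904]
tool_rot: [0.667, 0.745, -0.001, -0.001]
ft_force: [0.4, 0.2, -0.1]
grip_width: 0.0389
grasp_force: 65.6
```

>>> apply_moves:
  commands:
    - [0.946,0.181,0,0]
    - [0.946,0.181,0,0]
    - [0.946,0.181,0,0]
    - [0.946,0.181,0,0]
    - [0.946,0.181,0,0]

```text
clock: 25.87
eef_pos: [0.4607, 0.152, 0.1903]
tool_rot: [0.667, 0.745, -0.002, -0.001]
ft_force: [-0.3, -0.2, -0.8]
grip_width: 0.0382
grasp_force: 65.6
```

>>> apply_moves:
  commands:
    - [0.946,0.181,0,0]
    - [0.946,0.181,0,0]
    - [0.946,0.181,0,0]
    - [0.946,0.181,0,0]
    - [0.946,0.181,0,0]

```text
clock: 26.28
eef_pos: [0.4684, 0.2478, 0.1901]
tool_rot: [0.667, 0.745, -0.002, -0.001]
ft_force: [-0.3, 0.3, 0.4]
grip_width: 0.0384
grasp_force: 65.6
```

>>> apply_moves:
  commands:
    - [0,0,0,0]
    - [0,0,0,0]
    - [0,0,0,0]
    - [0,0,0,0]
    - [0,0,0,0]

```text
clock: 26.7
eef_pos: [0.4693, 0.2464, 0.1918]
tool_rot: [0.668, 0.744, -0.001, -0.0]
ft_force: [0.2, 0.3, -0.2]
grip_width: 0.0381
grasp_force: 65.6
```

```bash
python3 - <<'E'
from h import *
snap('wrist',6);delta([.469,.248,.0302])
E
```

```text
units tx,ty,tz: [ 0.08 -0.01  8.09] yaw 0.1085 roll units 0.0
```

View pics/wrist6.png

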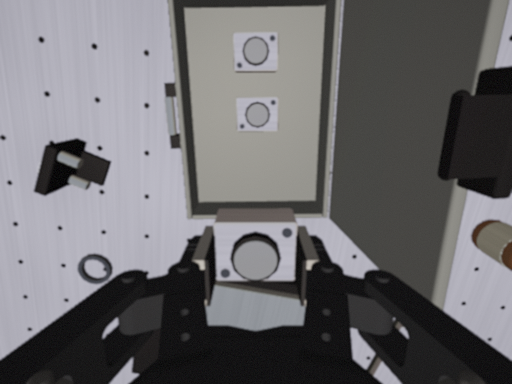

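Two holders stand in the case at (256,50) and (258,114), and the third is in the jaws. The case's near rim corners are at (190,218) and (328,216).

```bash
python3 - <<'E'
from h import *
c=load('wrist',6)
P=onplane(c,[(190,218),(328,216)],.046);Q=onplane(c,[(198,203),(316,201)],.005);print(P,Q,onplane(c,[(256,50),(258,114)],.031))
y=.1175;ex=np.array([np.cos(y),np.sin(y)]);ey=np.array([-ex[1],ex[0]])
print(P.mean(0)[:2]+.1*ey,Q.mean(0)[:2]+.095*ey)
E
```

```text
[[0.4087 0.1981 0.046 ]
 [0.5441 0.215  0.046 ]] [[0.4088 0.1987 0.005 ]
 [0.5403 0.2154 0.005 ]] [[0.4569 0.3583 0.031 ]
 [0.4647 0.304  0.031 ]]
[0.4646 0.3058] [0.4634 0.3014]
```

>>> apply_moves:
  commands:
    - [0.08,0,1,0]
    - [0,0,1,0]
    - [0,0,1,0]
    - [0,0,1,0]
    - [0,0,1,0]

```text
clock: 27.17
eef_pos: [0.4695, 0.2484, 0.0916]
tool_rot: [0.668, 0.744, 0.0, 0.0]
ft_force: [1.2, -0.0, -0.6]
grip_width: 0.0385
grasp_force: 65.6
```

>>> apply_moves:
  commands:
    - [0,0,1,0]
    - [0,0,1,0]
    - [0,0,0.7,0]
    - [0,0,0.4,0]
    - [0,0,0,0]

```text
clock: 27.58
eef_pos: [0.4689, 0.2482, 0.0298]
tool_rot: [0.668, 0.745, -0.001, -0.0]
ft_force: [-0.1, 0.3, -0.5]
grip_width: 0.0383
grasp_force: 67.2
```

>>> apply_moves:
  commands:
    - [0,0,0,0]
    - [0,0,0,0]
    - [0,0,0,0]
    - [0,0,0,0]
    - [0,0,0,0]

```text
clock: 28.0
eef_pos: [0.4695, 0.249, 0.0304]
tool_rot: [0.667, 0.745, 0.0, 0.0]
ft_force: [-0.9, -0.9, -0.9]
grip_width: 0.0385
grasp_force: 67.2
```

>>> apply_moves:
  commands:
    - [0,0,0,0]
    - [0,0,0,0]
    - [0,0,0,0]
    - [0,0,0,0]
    - [0,0,0,0]
  claw: 0.25

```text
clock: 28.42
eef_pos: [0.4693, 0.249, 0.0301]
tool_rot: [0.667, 0.745, 0.0, -0.0]
ft_force: [-0.1, -0.0, 0.5]
grip_width: 0.0638
grasp_force: 0.0
```

>>> apply_moves:
  commands:
    - [0,0,-0.5,0]
    - [0,0,-1,0]
    - [0,0,-1,0]
    - [0,0,-1,0]
    - [0,0,-1,0]

```text
clock: 28.83
eef_pos: [0.4693, 0.2489, 0.1217]
tool_rot: [0.667, 0.745, 0.0, 0.0]
ft_force: [0.2, 0.3, -0.2]
grip_width: 0.0645
grasp_force: 0.0
```

>>> apply_moves:
  commands:
    - [0,0,-1,0]
    - [0,0,-1,0]
    - [0,0,-1,0]
    - [0,0,-1,0]
    - [0,0,-1,0]
  claw: 1

```text
clock: 29.25
eef_pos: [0.4691, 0.2488, 0.222]
tool_rot: [0.667, 0.745, 0.0, 0.0]
ft_force: [0.7, 0.7, -0.4]
grip_width: 0.0033
grasp_force: 0.0
```

>>> apply_moves:
  commands:
    - [0,0,-1,0]
    - [0,0,-1,0]
    - [0,0,-0.5,0]
    - [0,0,0,0]
    - [0,0,0,0]

```text
clock: 29.67
eef_pos: [0.4694, 0.249, 0.2704]
tool_rot: [0.667, 0.745, 0.0, 0.0]
ft_force: [0.3, -0.8, -0.6]
grip_width: -0.0003
grasp_force: 0.0
```

```bash
python3 - <<'E'
from h import *
c=snap('side',7);delta([.605,.32,.272])
s=snap('scene',7)
a=cv2.resize(c["image"][230:384,210:350],(545,600));cv2.imwrite("pics/crop7.png",a)
E
```

```text
units tx,ty,tz: [ 2.8   7.15 -0.13] yaw 0.1097 roll units 0.0
```

View pics/crop7.png

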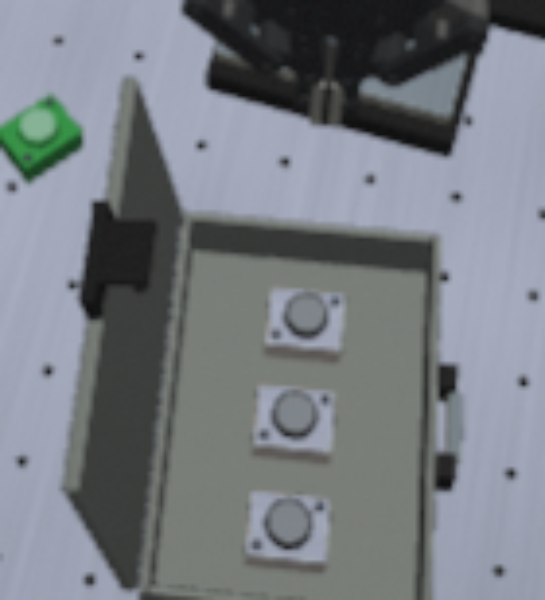

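All three holders stand upright in the case, and the lid is at the left of the crop. Next I go behind the lid and swing it over.

>>> apply_moves:
  commands:
    - [0.36,0.88,0,0]
    - [0.36,0.88,0,0]
    - [0.36,0.88,0,0]
    - [0.36,0.88,0,0]
    - [0.36,0.88,0,0]

```text
clock: 30.18
eef_pos: [0.5529, 0.2944, 0.2681]
tool_rot: [0.667, 0.745, -0.002, -0.001]
ft_force: [0.1, 0.1, 0.5]
grip_width: 0.0003
grasp_force: 0.0
```

>>> apply_moves:
  commands:
    - [0.36,0.88,0,0]
    - [0.36,0.88,0,0]
    - [0.36,0.88,0,0]
    - [0,0,0,0]
    - [0,0,0,0]

```text
clock: 30.6
eef_pos: [0.6027, 0.3215, 0.2669]
tool_rot: [0.667, 0.745, -0.002, -0.001]
ft_force: [-0.9, -0.6, -0.0]
grip_width: 0.0003
grasp_force: 0.0
```

>>> apply_moves:
  commands:
    - [0,0,0.87,0]
    - [0,0,0.87,0]
    - [0,0,0.87,0]
    - [0,0,0.87,0]
    - [0,0,0.87,0]

```text
clock: 31.02
eef_pos: [0.6016, 0.3209, 0.1822]
tool_rot: [0.667, 0.745, -0.001, -0.0]
ft_force: [0.0, -0.7, 0.2]
grip_width: -0.0001
grasp_force: 0.0
```

>>> apply_moves:
  commands:
    - [0,-0.3,0,0]
    - [0,-0.4,0,0]
    - [0,-0.4,0,0]
    - [0,-0.4,0,0]
    - [0,-0.4,0,0]

```text
clock: 31.43
eef_pos: [0.5649, 0.3168, 0.1851]
tool_rot: [0.667, 0.745, 0.001, 0.001]
ft_force: [2.2, -1.7, 3.5]
grip_width: -0.0002
grasp_force: 1.8
```

>>> apply_moves:
  commands:
    - [0,-0.3,0,0]
    - [0,-0.3,0,0]
    - [0,-0.5,0,0]
    - [0,-0.5,0.05,0]
    - [0,-0.5,0.05,0]

```text
clock: 31.85
eef_pos: [0.523, 0.3123, 0.1823]
tool_rot: [0.668, 0.745, 0.001, 0.0]
ft_force: [1.3, -0.5, 0.9]
grip_width: 0.0
grasp_force: 0.6
```

```bash
python3 - <<'E'
from h import *
print(bot.get_obs()["eef_pos"],bot.get_obs()["ft_force"],yaw())
c=snap('side',8);s=snap('scene',8)
a=np.hstack([cv2.resize(c["image"][200:384,190:350],(400,460)),cv2.resize(s["image"][140:324,270:430],(400,460))]);cv2.imwrite("pics/crop8.png",a)
E
```

```text
[0.523  0.3123 0.1823] [ 1.3114 -0.521   0.9064] 0.10909780228458611
```

View pics/crop8.png

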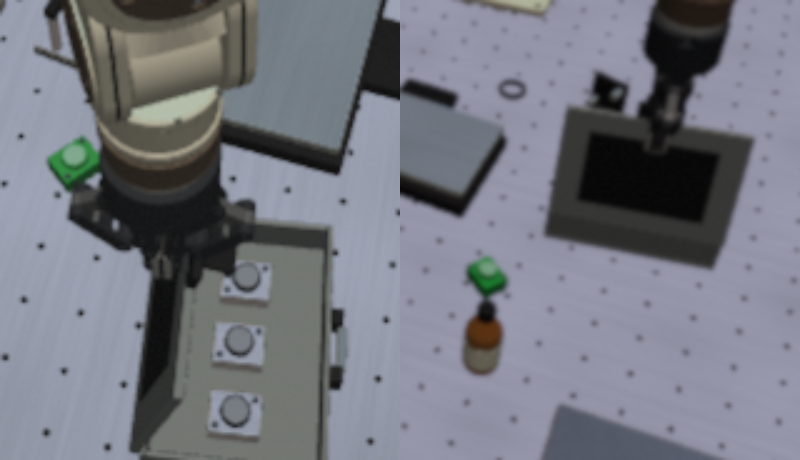

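The lid follows the fingertips, at scene crop (655,145). Continuing along the arc.

>>> apply_moves:
  commands:
    - [0,-0.48,0.12,0]
    - [0,-0.48,0.16,0]
    - [0,-0.47,0.19,0]
    - [0,-0.42,0.25,0]
    - [0,-0.42,0.28,0]

```text
clock: 32.37
eef_pos: [0.4783, 0.3083, 0.1614]
tool_rot: [0.667, 0.745, 0.001, -0.0]
ft_force: [0.3, -0.9, 1.5]
grip_width: -0.0002
grasp_force: 0.7
```

>>> apply_moves:
  commands:
    - [0,-0.41,0.3,0]
    - [0,-0.35,0.35,0]
    - [0,-0.35,0.38,0]
    - [0,-0.3,0.4,0]
    - [0,-0.25,0.45,0]

```text
clock: 32.78
eef_pos: [0.445, 0.3046, 0.1235]
tool_rot: [0.667, 0.745, 0.0, -0.0]
ft_force: [0.1, -0.8, 1.2]
grip_width: 0.0002
grasp_force: 0.5
```

>>> apply_moves:
  commands:
    - [0,-0.22,0.45,0]
    - [0,-0.2,0.45,0]
    - [0,-0.3,0.3,0]
    - [0,-0.3,0.3,0]
    - [0,-0.3,0.3,0]

```text
clock: 33.2
eef_pos: [0.4187, 0.3014, 0.0871]
tool_rot: [0.667, 0.745, 0.0, -0.0]
ft_force: [0.1, -0.3, 0.3]
grip_width: -0.0002
grasp_force: 0.3
```

>>> apply_moves:
  commands:
    - [0,-0.15,0.2,0]
    - [0,0,0.1,0]
    - [0,0,0,0]
    - [0,0,0,0]
    - [0,0,0,0]

```text
clock: 33.62
eef_pos: [0.4158, 0.3009, 0.0817]
tool_rot: [0.667, 0.745, -0.0, -0.0]
ft_force: [-1.1, -1.3, 3.3]
grip_width: 0.0001
grasp_force: 2.0
```

>>> apply_moves:
  commands:
    - [0,0,0.08,0]
    - [0,0,0.08,0]
    - [0,0,0,0]
    - [0,0,0,0]
    - [0,0,0,0]

```text
clock: 34.03
eef_pos: [0.4162, 0.3012, 0.078]
tool_rot: [0.667, 0.745, 0.0, -0.0]
ft_force: [-0.0, -0.0, 0.3]
grip_width: 0.0
grasp_force: 0.0
```

>>> apply_moves:
  commands:
    - [0,0,0.08,0]
    - [0,0,0.08,0]
    - [0,0,0,0]
    - [0,0,0,0]
    - [0,0,0,0]

```text
clock: 34.45
eef_pos: [0.4164, 0.3013, 0.0763]
tool_rot: [0.667, 0.745, 0.001, 0.0]
ft_force: [-3.7, -1.3, 9.1]
grip_width: -0.0006
grasp_force: 4.8
```

>>> apply_moves:
  commands:
    - [0,0,0.05,0]
    - [0,0,0.05,0]
    - [0,0,0,0]
    - [0,0,0,0]
    - [0,0,0,0]

```text
clock: 34.87
eef_pos: [0.4164, 0.3013, 0.0761]
tool_rot: [0.667, 0.745, 0.001, 0.0]
ft_force: [-7.3, -4.3, 21.5]
grip_width: -0.0003
grasp_force: 10.8
```

>>> apply_moves:
  commands:
    - [0,0,-0.5,0]
    - [0,0,-1,0]
    - [0,0,-1,0]
    - [0,0,-1,0]
    - [0,0,-1,0]

```text
clock: 35.28
eef_pos: [0.4161, 0.301, 0.1639]
tool_rot: [0.667, 0.745, -0.0, -0.0]
ft_force: [-0.1, -0.3, -0.5]
grip_width: 0.0001
grasp_force: 0.0
```

>>> apply_moves:
  commands:
    - [0,0,-1,0]
    - [0,0,-1,0.1]
    - [0,0,-1,0.1]
    - [0,0,-1,0.105]
    - [0,0,-0.5,0]
  claw: 0

```text
clock: 35.7
eef_pos: [0.417, 0.3017, 0.2556]
tool_rot: [0.778, 0.629, 0.002, 0.0]
ft_force: [0.7, 0.3, 0.8]
grip_width: 0.0603
grasp_force: 0.0
```

>>> apply_moves:
  commands:
    - [-0.76,0.94,0,0]
    - [-0.76,0.94,0,0]
    - [-0.76,0.94,0,0]
    - [-0.76,0.94,0,0]
    - [-0.76,0.94,0,0]

```text
clock: 36.12
eef_pos: [0.4927, 0.2063, 0.2525]
tool_rot: [0.776, 0.631, -0.0, -0.0]
ft_force: [0.9, -0.7, 0.1]
grip_width: 0.0852
grasp_force: 0.0
```

>>> apply_moves:
  commands:
    - [-0.76,0.94,0,0]
    - [-0.76,0.94,0,0]
    - [-0.76,0.94,0,0]
    - [-0.76,0.94,0,0]
    - [-0.76,0.94,0,0]

```text
clock: 36.53
eef_pos: [0.5689, 0.1122, 0.2523]
tool_rot: [0.776, 0.63, -0.0, -0.0]
ft_force: [-0.2, -0.0, 0.3]
grip_width: 0.0851
grasp_force: 0.0
```

>>> apply_moves:
  commands:
    - [-0.76,0.94,0,0]
    - [-0.76,0.94,0,0]
    - [-0.76,0.94,0,0]
    - [-0.76,0.94,0,0]
    - [-0.76,0.94,0,0]

```text
clock: 36.95
eef_pos: [0.645, 0.0183, 0.2521]
tool_rot: [0.776, 0.63, -0.0, -0.0]
ft_force: [0.7, -0.2, 0.8]
grip_width: 0.085
grasp_force: 0.0
```

>>> apply_moves:
  commands:
    - [-0.76,0.94,0,0]
    - [0,0,0,0]
    - [0,0,0,0]
    - [0,0,0,0]
    - [0,0,0,0]

```text
clock: 37.37
eef_pos: [0.6591, 0.0015, 0.2529]
tool_rot: [0.777, 0.63, -0.0, -0.0]
ft_force: [-0.2, 0.1, -0.1]
grip_width: 0.0855
grasp_force: 0.0
```

```bash
python3 - <<'E'
from h import *
print(bot.get_obs()["eef_pos"],yaw())
w=snap('wrist',9);c=snap('side',9)
a=np.hstack([cv2.resize(w["image"],(512,384)),cv2.resize(c["image"][200:384,220:350],(271,384))]);cv2.imwrite("pics/crop9.png",a)
E
```

```text
[0.6591 0.0015 0.2529] -0.20772280547622726
```

View pics/crop9.png

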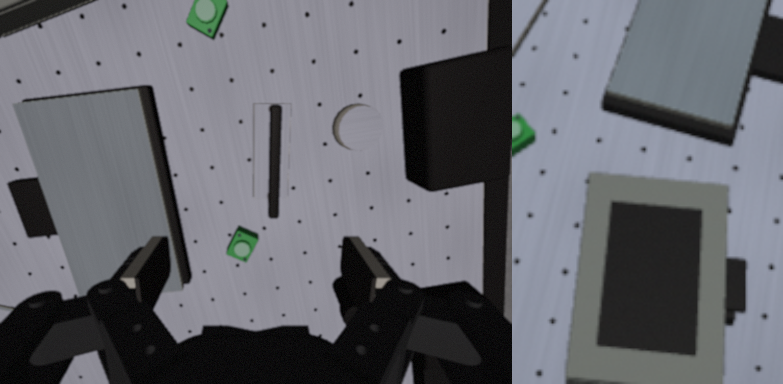

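The lid is shut flat in the right-hand crop. In the wrist view the stone's bar runs (276,106)–(274,217), and one green block stands at (241,243), near its end but clear of it.

```bash
python3 - <<'E'
from h import *
c=load('wrist',9);g=cv2.cvtColor(c["image"],cv2.COLOR_BGR2GRAY)
m=np.zeros_like(g);m[98:225,262:290]=(g[98:225,262:290]<60)*255
k=max(cv2.findContours(m,cv2.RETR_EXTERNAL,cv2.CHAIN_APPROX_NONE)[0],key=cv2.contourArea)
r=cv2.minAreaRect(k);print(r);B=onplane(c,cv2.boxPoints(r),.082);print(B,B.mean(0))
e=B[1]-B[0];f=B[2]-B[1];e=e if np.linalg.norm(e)>np.linalg.norm(f) else f
print("len",np.linalg.norm(e),"yaw",np.arctan2(-e[0],e[1]))
delta([*B.mean(0)[:2],.079])
P=onplane(c,[(16,102),(150,88),(78,292)],.04);print("plate",P)
E
```

```text
((274.0340576171875, 161.0007781982422), (10.520010948181152, 112.107421875), 1.3019527196884155)
[[ 0.6611 -0.0512  0.082 ]
 [ 0.6863  0.0629  0.082 ]
 [ 0.6961  0.0606  0.082 ]
 [ 0.6722 -0.0538  0.082 ]] [0.6789 0.0046 0.082 ]
len 0.1168519442480597 yaw -0.21673677638275488
units tx,ty,tz: [0.35 0.93 8.72] yaw -0.2077 roll units 0.0
plate [[ 0.4171  0.1208  0.04  ]
 [ 0.564   0.1055  0.04  ]
 [ 0.39   -0.1229  0.04  ]]
```

>>> apply_moves:
  commands:
    - [0.17,0.46,0,0.009]
    - [0.17,0.46,0,0]
    - [0,0,0,0]
    - [0,0,1,0]
    - [0,0,1,0]

```text
clock: 37.88
eef_pos: [0.6798, 0.004, 0.2147]
tool_rot: [0.78, 0.626, 0.002, 0.001]
ft_force: [-0.6, 1.1, 0.3]
grip_width: 0.0856
grasp_force: 0.0
```

>>> apply_moves:
  commands:
    - [0,0,1,0]
    - [0,0,1,0]
    - [0,0,1,0]
    - [0,0,1,0]
    - [0,0,1,0]

```text
clock: 38.3
eef_pos: [0.6784, 0.0039, 0.1126]
tool_rot: [0.78, 0.626, 0.0, 0.0]
ft_force: [-0.4, 0.3, -0.7]
grip_width: 0.0853
grasp_force: 0.0
```

>>> apply_moves:
  commands:
    - [0,0,1,0]
    - [0,0,0.4,0]
    - [0,0,0.3,0]
    - [0,0,0,0]
    - [0,0,0,0]

```text
clock: 38.72
eef_pos: [0.6795, 0.0035, 0.0801]
tool_rot: [0.78, 0.626, 0.0, 0.0]
ft_force: [0.1, -0.7, 1.0]
grip_width: 0.0855
grasp_force: 0.0
```

>>> apply_moves:
  commands:
    - [0,0,0,0]
    - [0,0,0,0]
    - [0,0,0,0]
    - [0,0,0,0]
    - [0,0,0,0]

```text
clock: 39.13
eef_pos: [0.6793, 0.0032, 0.0796]
tool_rot: [0.78, 0.626, 0.0, 0.0]
ft_force: [-0.3, -0.6, -0.1]
grip_width: 0.0851
grasp_force: 0.0
```

```bash
python3 - <<'E'
from h import *
delta([.679,.0046,.079])
E
```

```text
units tx,ty,tz: [ 0.06 -0.03  0.03] yaw -0.2192 roll units 0.0
```

>>> apply_moves:
  commands:
    - [0.06,-0.03,0.03,0]
    - [0,0,0,0]
    - [0,0,0,0]
    - [0,0,0,0]
    - [0,0,0,0]
  claw: 1

```text
clock: 39.55
eef_pos: [0.6787, 0.0046, 0.0784]
tool_rot: [0.78, 0.626, -0.0, -0.0]
ft_force: [-0.1, -0.4, -0.8]
grip_width: 0.0253
grasp_force: 0.0
```

>>> apply_moves:
  commands:
    - [0,0,0,0]
    - [0,0,0,0]
    - [0,0,0,0]
    - [0,0,0,0]
    - [0,0,0,0]

```text
clock: 39.97
eef_pos: [0.6789, 0.0045, 0.0785]
tool_rot: [0.78, 0.626, 0.0, 0.0]
ft_force: [-0.1, 0.7, -0.8]
grip_width: 0.0109
grasp_force: 61.9
```

>>> apply_moves:
  commands:
    - [0,0,-0.5,0]
    - [0,0,-0.5,0]
    - [0,0,-1,0]
    - [0,0,-1,0]
    - [0,0,-1,0]

```text
clock: 40.38
eef_pos: [0.6783, 0.0046, 0.1598]
tool_rot: [0.78, 0.626, -0.0, -0.0]
ft_force: [0.7, -1.3, -3.1]
grip_width: 0.011
grasp_force: 61.5
```

>>> apply_moves:
  commands:
    - [0,0,-1,-0.062]
    - [0,0,0,-0.062]
    - [0,0,0,0]
    - [0,0,0,0]
    - [0,0,0,0]

```text
clock: 40.8
eef_pos: [0.678, 0.0046, 0.1777]
tool_rot: [0.738, 0.674, -0.001, -0.001]
ft_force: [-0.5, 0.1, -3.6]
grip_width: 0.0113
grasp_force: 61.5
```

>>> apply_moves:
  commands:
    - [0.2,-0.87,0,0]
    - [0.2,-0.87,0,0]
    - [0.2,-0.87,0,0]
    - [0.19,-0.87,0,0]
    - [0.19,-0.87,0,0]

```text
clock: 41.22
eef_pos: [0.5922, 0.032, 0.1773]
tool_rot: [0.738, 0.674, -0.001, -0.001]
ft_force: [-0.2, -0.2, -3.1]
grip_width: 0.0112
grasp_force: 61.5
```

>>> apply_moves:
  commands:
    - [0.19,-0.87,0,0]
    - [0.19,-0.87,0,0]
    - [0.19,-0.87,0,0]
    - [0.19,-0.87,0,0]
    - [0.19,-0.87,0,0]

```text
clock: 41.63
eef_pos: [0.5072, 0.0587, 0.1776]
tool_rot: [0.738, 0.674, -0.001, -0.001]
ft_force: [-0.0, -0.9, -3.5]
grip_width: 0.0106
grasp_force: 61.5
```

>>> apply_moves:
  commands:
    - [0.19,-0.87,0,0]
    - [0.19,-0.82,0,0]
    - [0,0,0,0]
    - [0,0,0,0]
    - [0,0,0,0]

```text
clock: 42.05
eef_pos: [0.4762, 0.0691, 0.1784]
tool_rot: [0.738, 0.675, 0.0, 0.0]
ft_force: [-0.2, -1.1, -2.9]
grip_width: 0.0111
grasp_force: 61.5
```

```bash
python3 - <<'E'
from h import *
print(bot.get_obs()["ft_force"],bot.get_obs()["eef_pos"]);delta([.4762,.0687,.1195])
c=snap('side',10);s=snap('scene',10)
a=np.hstack([cv2.resize(c["image"][130:290,230:370],(400,457)),cv2.resize(s["image"][120:280,200:340],(400,457))]);cv2.imwrite("pics/crop10.png",a)
E
```

```text
[-0.1796 -1.0971 -2.8897] [0.4762 0.0691 0.1784]
units tx,ty,tz: [-0.02  0.    2.94] yaw -0.0897 roll units 0.0
```

View pics/crop10.png

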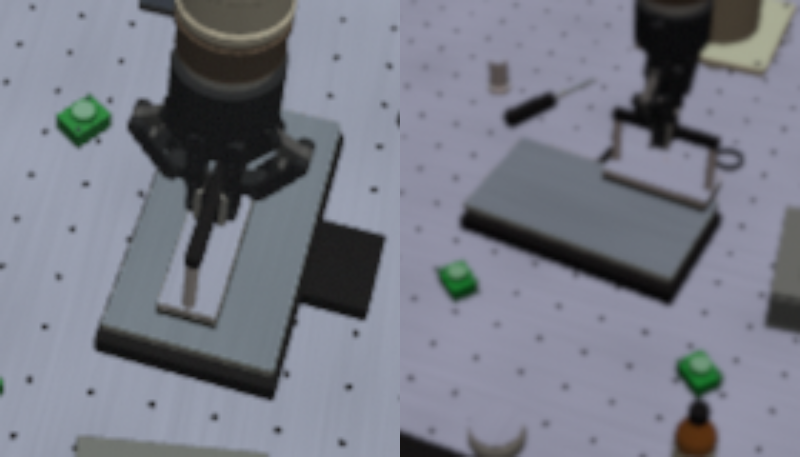

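The stone hangs level in the jaws over the left-hand end of the bare plate, at side crop (205,260). Lowering gently.

>>> apply_moves:
  commands:
    - [0,0,0.7,0]
    - [0,0,0.7,0]
    - [0,0,0.7,0]
    - [0,0,0.5,0]
    - [0,0,0.3,0]

```text
clock: 42.57
eef_pos: [0.4757, 0.0688, 0.119]
tool_rot: [0.738, 0.675, -0.001, -0.001]
ft_force: [0.6, -0.0, -3.1]
grip_width: 0.0113
grasp_force: 61.5
```

>>> apply_moves:
  commands:
    - [0,0,0.05,0]
    - [0,0,0.05,0]
    - [0,0,0,0]
    - [0,0,0,0]
    - [0,0,0,0]

```text
clock: 42.98
eef_pos: [0.4763, 0.0692, 0.1191]
tool_rot: [0.738, 0.675, 0.0, 0.0]
ft_force: [0.4, -0.0, -3.4]
grip_width: 0.0109
grasp_force: 61.5
```

>>> apply_moves:
  commands:
    - [0,0,0.05,0]
    - [0,0,0.05,0]
    - [0,0,0,0]
    - [0,0,0,0]
    - [0,0,0,0]

```text
clock: 43.4
eef_pos: [0.4766, 0.0692, 0.1172]
tool_rot: [0.738, 0.675, 0.001, 0.001]
ft_force: [0.7, -0.1, 2.1]
grip_width: 0.0107
grasp_force: 62.2
```

>>> apply_moves:
  commands:
    - [0,0,0.05,0]
    - [0,0,0.05,0]
    - [0,0,0,0]
    - [0,0,0,0]
    - [0,0,0,0]

```text
clock: 43.82
eef_pos: [0.4765, 0.0692, 0.1149]
tool_rot: [0.738, 0.675, 0.001, 0.0]
ft_force: [1.7, 0.1, 4.0]
grip_width: 0.0109
grasp_force: 62.5
```

>>> apply_moves:
  commands:
    - [-0.2,0,0,0]
    - [-0.27,0,0,0]
    - [-0.27,0,0,0]
    - [-0.27,0,0,0]
    - [-0.27,0,0,0]

```text
clock: 44.23
eef_pos: [0.4733, 0.0433, 0.1145]
tool_rot: [0.738, 0.675, 0.0, -0.0]
ft_force: [-0.2, 4.2, 4.6]
grip_width: 0.0108
grasp_force: 62.6
```

>>> apply_moves:
  commands:
    - [-0.27,0,0,0]
    - [-0.27,0,0,0]
    - [-0.27,0,0,0]
    - [-0.27,0,0,0]
    - [-0.27,0,0,0]

```text
clock: 44.65
eef_pos: [0.4711, 0.0162, 0.1145]
tool_rot: [0.738, 0.675, -0.0, -0.0]
ft_force: [0.1, 4.5, 4.1]
grip_width: 0.0112
grasp_force: 62.6
```

>>> apply_moves:
  commands:
    - [-0.27,0,0,0]
    - [-0.27,0,0,0]
    - [-0.27,0,0,0]
    - [-0.27,0,0,0]
    - [-0.27,0,0,0]

```text
clock: 45.07
eef_pos: [0.4687, -0.0107, 0.1145]
tool_rot: [0.738, 0.675, -0.0, -0.0]
ft_force: [0.6, 4.1, 4.5]
grip_width: 0.0108
grasp_force: 62.6
```

>>> apply_moves:
  commands:
    - [-0.27,0,0,0]
    - [-0.27,0,0,0]
    - [-0.27,0,0,0]
    - [-0.27,0,0,0]
    - [-0.27,0,0,0]

```text
clock: 45.48
eef_pos: [0.4663, -0.0376, 0.1145]
tool_rot: [0.738, 0.675, -0.0, -0.0]
ft_force: [0.8, 4.1, 5.0]
grip_width: 0.0108
grasp_force: 62.6
```

>>> apply_moves:
  commands:
    - [-0.27,0,0,0]
    - [-0.27,0,0,0]
    - [-0.27,0,0,0]
    - [-0.27,0,0,0]
    - [-0.27,0,0,0]

```text
clock: 45.9
eef_pos: [0.4639, -0.0645, 0.1145]
tool_rot: [0.738, 0.675, -0.0, -0.0]
ft_force: [0.6, 5.0, 4.5]
grip_width: 0.0107
grasp_force: 62.6
```

>>> apply_moves:
  commands:
    - [-0.27,0,0,0]
    - [-0.27,0,0,0]
    - [-0.27,0,0,0]
    - [-0.27,0,0,0]
    - [-0.2,0,0,0]

```text
clock: 46.32
eef_pos: [0.4616, -0.0901, 0.1145]
tool_rot: [0.738, 0.675, -0.0, -0.0]
ft_force: [-0.0, 3.3, 4.9]
grip_width: 0.011
grasp_force: 62.6
```

>>> apply_moves:
  commands:
    - [0,0,0,0]
    - [0,0,0,0]
    - [0,0,0,0]
    - [0,0,0,0]
    - [0,0,0,0]

```text
clock: 46.73
eef_pos: [0.4617, -0.0904, 0.1146]
tool_rot: [0.738, 0.675, -0.001, 0.001]
ft_force: [0.2, -4.3, 5.1]
grip_width: 0.0108
grasp_force: 62.6
```

```bash
python3 - <<'E'
from h import *
c=snap('side',11);s=snap('scene',11)
a=np.hstack([cv2.resize(c["image"][130:290,230:370],(400,457)),cv2.resize(s["image"][120:280,200:340],(400,457))]);cv2.imwrite("pics/crop11.png",a)
E
```

```text
(no output)
```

View pics/crop11.png

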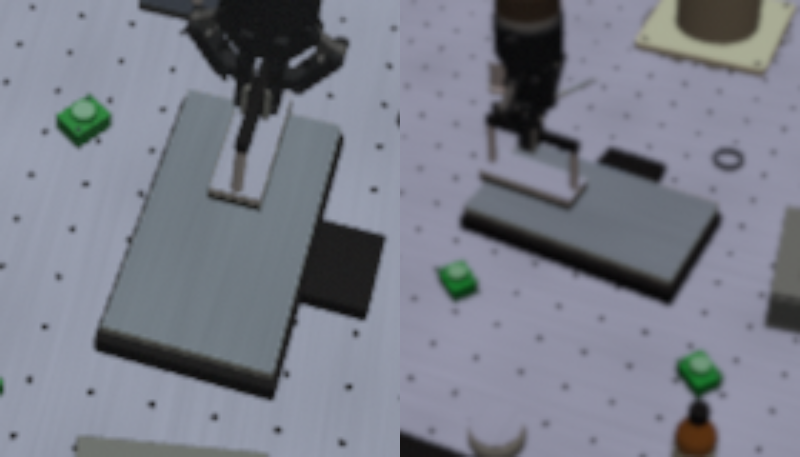

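The stone's slab reaches past the plate's right-hand end, at scene crop (485,175), and the plate is part-way down. Rubbing back now. That was my last picture view, so the rest goes by numbers.

>>> apply_moves:
  commands:
    - [0.2,0,0,0]
    - [0.27,0,0,0]
    - [0.27,0,0,0]
    - [0.27,0,0,0]
    - [0.27,0,0,0]

```text
clock: 47.25
eef_pos: [0.464, -0.0634, 0.1145]
tool_rot: [0.738, 0.675, -0.0, 0.0]
ft_force: [-0.3, -4.0, 3.6]
grip_width: 0.0109
grasp_force: 62.6
```

>>> apply_moves:
  commands:
    - [0.27,0,0,0]
    - [0.27,0,0,0]
    - [0.27,0,0,0]
    - [0.27,0,0,0]
    - [0.27,0,0,0]

```text
clock: 47.67
eef_pos: [0.4664, -0.0365, 0.1145]
tool_rot: [0.738, 0.675, -0.0, -0.0]
ft_force: [0.1, -4.1, 4.4]
grip_width: 0.011
grasp_force: 62.6
```

>>> apply_moves:
  commands:
    - [0.27,0,0,0]
    - [0.27,0,0,0]
    - [0.27,0,0,0]
    - [0.27,0,0,0]
    - [0.27,0,0,0]

```text
clock: 48.08
eef_pos: [0.4688, -0.0096, 0.1145]
tool_rot: [0.738, 0.675, -0.0, -0.0]
ft_force: [-0.4, -3.6, 4.9]
grip_width: 0.0108
grasp_force: 62.6
```

>>> apply_moves:
  commands:
    - [0.27,0,0,0]
    - [0.27,0,0,0]
    - [0.27,0,0,0]
    - [0.27,0,0,0]
    - [0.27,0,0,0]

```text
clock: 48.5
eef_pos: [0.4712, 0.0173, 0.1145]
tool_rot: [0.738, 0.675, -0.0, -0.0]
ft_force: [-0.3, -4.4, 5.5]
grip_width: 0.0107
grasp_force: 62.6
```

>>> apply_moves:
  commands:
    - [0.27,0,0,0]
    - [0.27,0,0,0]
    - [0.27,0,0,0]
    - [0.27,0,0,0]
    - [0.27,0,0,0]

```text
clock: 48.92
eef_pos: [0.4736, 0.0442, 0.1145]
tool_rot: [0.738, 0.675, -0.0, -0.0]
ft_force: [0.2, -4.5, 4.3]
grip_width: 0.0109
grasp_force: 62.6
```

>>> apply_moves:
  commands:
    - [0.27,0,0,0]
    - [0.27,0,0,0]
    - [0.27,0,0,0]
    - [0.27,0,0,0]
    - [0.27,0,0,0]

```text
clock: 49.33
eef_pos: [0.476, 0.0711, 0.1145]
tool_rot: [0.738, 0.675, -0.0, -0.0]
ft_force: [-0.2, -4.9, 3.9]
grip_width: 0.0109
grasp_force: 62.6
```

>>> apply_moves:
  commands:
    - [0.2,0,0,0]
    - [0,0,0,0]
    - [0,0,0,0]
    - [0,0,0,0]
    - [0,0,0,0]

```text
clock: 49.75
eef_pos: [0.4765, 0.0756, 0.1146]
tool_rot: [0.738, 0.675, 0.001, -0.001]
ft_force: [-0.1, 2.6, 4.9]
grip_width: 0.0111
grasp_force: 62.6
```

```bash
python3 - <<'E'
from h import *
# hook from pictures of scene/side taken at start: trunk plate and tips; also report fresh wrist-free estimate
cs=load('scene',11);cd=load('side',11)
for n,c in(('scene',cs),('side',cd)):
    print(n,"pred",np.round(proj(c,[[.5,-.32,.19]]),1))
# horizontal prong: intensity mask rough dump around hook in side, scene
g=cv2.cvtColor(load('side',0)["image"],cv2.COLOR_BGR2GRAY)[58:140:2,276:352:2]
for i,r in enumerate(g):print(58+2*i,' '.join(f"{v//10:2d}" for v in r))
E
```

```text
scene pred [[174.9 137.4]]
side pred [[320.7  72.5]]
58 14 14 14 13 13 14 14 14 14 14 14 14 14 14 14 14 13 14 15 12 16 16 16 16 16 16 16 16 16 16 16 13 12 12 12 12 13 13
60 14 14 14 13 14 14 14 14 14 14 14 12 14 14 14 14 14 14 12 13 13 16 16 16 16 16 16 16 16 16 16 15 12 12 12 12 12 12
62 14 14 14 14 14 14 14 14 14 14 14 12 14 14 14 14 14 14 10 13 12 13 16 16 16 16 16 16 16 16 16 16 14 12 12 12 12 12
64 14 14 14 14 14 14 14 14 14 14 14 14 14 14 14 14 14 13  9 10 11 10 13 14 15 16 15 16 16 16 16 16 16 14  9 10 12 12
66 14 14 14 14 14 14 14 14 14 14 14 14 14 14 14 14 15 10  9 11  9  8  9 10 10 11 11 13 14 15 16 16 16 12  6 10 12 12
68 14 14 11 14 14 14 14 14 14 14 14 14 14 14 14 15 14  7 11 14 14 14 14 12  9  9  8  9 10 11 11 12 13  7  8 15 16 15
70 14 14 14 14 14 14 14 14 14 13 13 14 14 14 14 14 11  7 11 14 14 14 14 14 14 11 12 15 13 12  9  8  8  6 15 16 16 16
72 14 14 14 14 14 14 14 14 14 14 14 14 14 13 14 14  8  7 12 14 14 14 14 14 14 14 13 11 13 15 16 16 15 15 16 16 16 16
74 14 14 14 14 14 14 14 14 14 14 15 14 14 14 14 12  7  7 12 14 14 14 14 14 14 12 14 14 13 11 12 14 16 16 16 16 
[... 3069 characters left out ...]
14  6  5  5  5  5  5  5  5  5  7  7  5  5  5  5  5  5 14 14 14 14 14 14 14 14 14 14 15 15 14 14 14 15 15 14 15
130 15 11  5  5  5  5  5  5  5  5  5  7  7  5  5  5  5  5  8 11 14 14 14 14 14 14 14 14 14 15 14 14 14 14 14 15 15 15
132 15 10  3  3  4  4  5  5  5  5  5  5  5  5  5  5  5  5 13 12 15 14 15 14 14 14 14 14 15 15 14 14 14 14 15 14 14 14
134 15 15 13 11  9  5  3  3  4  4  5  5  5  5  5  5  5  5 14 14 14 15 14 14 14 14 14 13  7 14 14 14 14 14 14 14 14 15
136 15 15 15 14 14 14 13 12 10  6  3  3  4  4  5  5  5 11 14 14 14 15 14 14 14 14 14 14 14 14 14 14 14 14 14 14 13 10
138  7 15 15 14 14 15 14 15 15 14 14 12 10  7  4  3  3 12 14 14 14 14 14 14 14 14 14 14 15 14 14 14 14 14 14 14 14 14
```

```bash
python3 - <<'E'
from h import *
cd=load('side',0);cs=load('scene',0)
N=onplane(cd,[(312,79.2),(316,80),(326,82),(336,84.2)],.19);F=onplane(cd,[(316,65),(320,66),(330,68),(340,70.3)],.19)
print("near",N[:,:2].tolist());print("far",F[:,:2].tolist())
g=cv2.cvtColor(cs["image"],cv2.COLOR_BGR2GRAY)[116:204:2,148:204:2]
for i,r in enumerate(g):print(116+2*i,' '.join(f"{v//10:2d}" for v in r))
E
```

```text
near [[0.5173421093025289, -0.28936783158084056], [0.5070868831931696, -0.2885167385922075], [0.48159356376655854, -0.286402478456257], [0.45620818812476427, -0.2835573391814574]]
far [[0.5161659141426318, -0.3471125841888788], [0.50549519436275, -0.34533722336573647], [0.4792832407446065, -0.34292709444169034], [0.4531404683249115, -0.3393486027774051]]
116 14 14 14 14 14 13 14 14 14 14 14 14 14 14 14 14 14 14 13 14 14 14 14 14 14 14 14 14
118 14 14 14 14 14 14 14 14 14 14 13 14 14 14 14 14 14 14 14 14 14 14 14 12 14 14 14 14
120 14 14 14 14 14 14 14 14 14 14 14 14 14 14 13 12 14 14 14 14 14 14 14 14 14 14 14 14
122 14 14 12 14 14 14 14 14 14 14 14 14 14 14 10 10 14 14 14 14 14 14 14 14 14 14 14 14
124 14 14 14 14 14 14 14 13 14 14 14 14 14 13  9 12 14 14 14 14 13 13 14 14 14 14 14 14
126 15 14 14 14 14 14 14 14 14 14 14 14 12 13  8 12 14 14 14 14 14 10 12 14 14 13 14 14
128 16 15 14 14 14 14 14 14 14 14 14 14 13 11  9 13 14 13 14 14 13  9 12 14 14 14 14 14
130 16 16 15 13 13 14 14 14 14 14 14 13 11  9 13 14 14 13 14 14 13  8 12 14 14 14 14 14
132 16 16 16 15 14 14 14 14 14 13 13 10
[... 2428 characters left out ...]
 14 14 13  9  5  5  5  5  5  5  7  7  6  6  5  6  6  7  7  6  5  5  4  6 13 14 13 14
190 14 14  9  5  5  5  5  5  5  5  6  7  6  5  5  5  5  5  6  5  5  4  6 12 14 14 14 14
192 14 14 11  6  4  4  5  5  5  5  5  5  5  5  5  5  5  5  5  5  4  6 12 14 14 14 14 14
194 13 14 14 13 11  7  5  4  4  5  5  5  5  5  5  5  5  5  4  4  6 12 14 14 14 14 14 14
196 14 14 14 14 14 13 12  9  6  4  4  5  5  5  5  4  4  4  4  6 12 14 13 13 14 14 14 14
198 14 14 14 14 14 13 12 14 13 11  7  5  4  4  5  5  4  4  6 12 14 14 14 14 14 14 14 14
200 14 14 14 14 14 14 14 14 14 14 14 12  7  5  4  4  4  6 12 14 14 14 14 14 14 14 14 14
202 14 14 14 14 14 14 14 14 14 14 14 14 12 13 11  7  7 12 14 14 14 14 14 14 14 14 14 14
```

>>> apply_moves:
  commands:
    - [0,0,-0.3,0]
    - [0,0,-1,0]
    - [0,0,-1,0]
    - [0,0,-1,0]
    - [0,0,-1,0]

```text
clock: 50.17
eef_pos: [0.475, 0.0739, 0.2002]
tool_rot: [0.738, 0.675, -0.002, -0.001]
ft_force: [0.0, 0.2, -3.1]
grip_width: 0.011
grasp_force: 61.5
```

>>> apply_moves:
  commands:
    - [0,0,-1,0]
    - [0,0,-1,0]
    - [0,0,-1,0]
    - [0,0,-1,0]
    - [0,0,-1,0]

```text
clock: 50.58
eef_pos: [0.4753, 0.074, 0.3003]
tool_rot: [0.738, 0.675, -0.002, -0.001]
ft_force: [0.5, 0.3, -3.1]
grip_width: 0.0108
grasp_force: 61.5
```

```bash
python3 - <<'E'
from h import *
cd=load('side',0);cs=load('scene',0)
N1=onplane(cd,[(312,79.2),(336,84.2)],.19)[:,:2];F1=onplane(cd,[(316,65),(340,70.3)],.19)[:,:2]
N2=onplane(cs,[(178.5,143.5),(181,140),(187,135.2)],.19)[:,:2];F2=onplane(cs,[(165.5,138),(168,135.5),(173,131)],.19)[:,:2]
for a in(N1,F1,N2,F2):
    d=a[0]-a[-1];print(a.tolist(),np.arctan2(d[1],d[0]))
print("corner side",onplane(cd,[(337.5,84.3),(342.5,70.6)],.19)[:,:2].tolist(),"scene",onplane(cs,[(189.5,133),(175.5,129.3)],.19)[:,:2].tolist())
print("tips",tri(cd,(340.5,77),cs,(190.5,126)),tri(cd,(345,64.5),cs,(177,121.5)))
print("plate face top corners z.198",onplane(cs,[(156,139.5),(179.5,145.5)],.198)[:,:2].tolist())
E
```

```text
[[0.5173421093025289, -0.28936783158084056], [0.45620818812476427, -0.2835573391814574]] -0.09476064906498713
[[0.5161659141426318, -0.3471125841888788], [0.4531404683249115, -0.3393486027774051]] -0.1225705190270787
[[0.5250366164499903, -0.29131295008054564], [0.5051774654319692, -0.29421569126774644], [0.47399660299999546, -0.29061876572959994]] -0.013599948453055972
[[0.5141323676371465, -0.34609879678757577], [0.49874400584551404, -0.3465530031697914], [0.4697285579382786, -0.3458709668624684]] -0.005130819346763659
corner side [[0.45252877282676685, -0.283994588857882], [0.44677417756527016, -0.3395493056501375]] scene [[0.45965806630014083, -0.2896832774004246], [0.4577587618681661, -0.34373802245347723]]
tips (array([ 0.4481, -0.2898,  0.2095]), np.float64(0.0005187938130470166)) (array([ 0.4428, -0.3427,  0.2096]), np.float64(0.0034970472043322253))
plate face top corners z.198 [[0.5424757305761239, -0.3613144438380475], [0.5428789102001674, -0.2755741119319706]]
```

>>> apply_moves:
  commands:
    - [-0.92,-0.12,0,0]
    - [-0.92,-0.12,0,0]
    - [-0.92,-0.12,0,0]
    - [-0.92,-0.12,0,0]
    - [-0.92,-0.12,0,0]

```text
clock: 51.0
eef_pos: [0.4549, -0.0171, 0.2993]
tool_rot: [0.738, 0.675, -0.001, -0.001]
ft_force: [0.3, -0.5, -3.0]
grip_width: 0.0111
grasp_force: 61.5
```

>>> apply_moves:
  commands:
    - [-0.92,-0.12,0,0]
    - [-0.92,-0.12,0,0]
    - [-0.92,-0.12,0,0]
    - [-0.92,-0.12,0,0]
    - [-0.92,-0.12,0,0]

```text
clock: 51.42
eef_pos: [0.4346, -0.1076, 0.2993]
tool_rot: [0.738, 0.675, -0.001, -0.001]
ft_force: [0.6, 1.3, -2.6]
grip_width: 0.0109
grasp_force: 61.5
```

>>> apply_moves:
  commands:
    - [-0.92,-0.12,0,0]
    - [-0.92,-0.12,0,0]
    - [-0.92,-0.12,0,0]
    - [-0.92,-0.12,0,0]
    - [-0.92,-0.12,0,0]

```text
clock: 51.83
eef_pos: [0.4145, -0.1979, 0.2993]
tool_rot: [0.738, 0.675, -0.001, -0.002]
ft_force: [1.4, -0.7, -2.6]
grip_width: 0.0111
grasp_force: 61.5
```

>>> apply_moves:
  commands:
    - [-0.92,-0.12,0,0]
    - [-0.92,-0.12,0,0]
    - [-0.92,-0.12,0,0]
    - [-0.92,-0.12,0,0]
    - [-0.92,-0.12,0,0]

```text
clock: 52.25
eef_pos: [0.3944, -0.2883, 0.2992]
tool_rot: [0.738, 0.675, -0.001, -0.002]
ft_force: [0.8, 0.3, -3.1]
grip_width: 0.0112
grasp_force: 61.5
```

>>> apply_moves:
  commands:
    - [-0.92,-0.12,0,0]
    - [0,0,0,0]
    - [0,0,0,0]
    - [0,0,0,0]
    - [0,0,0,0]

```text
clock: 52.67
eef_pos: [0.3915, -0.3051, 0.3]
tool_rot: [0.738, 0.675, -0.0, -0.001]
ft_force: [0.5, -1.2, -3.0]
grip_width: 0.0111
grasp_force: 61.5
```

```bash
python3 - <<'E'
from h import *
o=bot.get_obs();print(o["eef_pos"],o["ft_force"]);delta([.392,-.309,.2355])
c=snap('wrist',12);P=[[.4481,-.2898,.2095],[.4428,-.3427,.2096],[.515,-.29,.19],[.515,-.346,.19]]
print(proj(c,P))
g=cv2.cvtColor(c["image"],cv2.COLOR_BGR2GRAY)
u0,v0=proj(c,P).min(0).astype(int)-40;u1,v1=proj(c,P).max(0).astype(int)+50
u0=max(u0,0);v0=max(v0,0)
for i in range(v0,min(v1,384),4):print(i,' '.join(f"{v//10:2d}" for v in g[i,u0:min(u1,512):4]))
print(u0)
E
```

```text
[ 0.3915 -0.3051  0.3   ] [ 0.4781 -1.1905 -2.9933]
units tx,ty,tz: [-0.19  0.04  3.22] yaw -0.0887 roll units 0.0
[[329.8114 170.9827]
 [324.1897 235.757 ]
 [407.9823 158.0941]
 [403.895  222.2514]]
118 12 12 15 15 15 15 15 15 15 15 15 15 15 10  6  5  6  6  6  6  6  6  5  5  5  6  5  5  6  5 14 15 15 15 15 15 15 15 15 15 15 15 15 15
122 15 15 14 15 15 15 15 15 15 15 15 15 15  9  5  5  6  6  5  6  5  6  5  5  6  5  5  5  5  5 15 15 15 15 15 15 15 15 15 15 15 15 15 15
126 15 15 14 15 15 15 15 15 15 15 15 15 15  7  5  5  6  6  5  7  7  7  7  6  6  5  5  5  5  5 15 15 15 15 15 15 15 15 15 15 15 15 15 15
130 15 15 15 15 15 15 15 15 15 15 15 15 15  6  6  5  6  6  6  7  7  7  7  8  7  7  7  6  6  7 15 15 15 15 15 15 15 15  8 15 15 15 15 15
134 15 15 15 15 15 15 15 15 15 15 15 15 15  5  6  5  6  6  6  7  7  7  7  7  7  7  7  7  7  7 10 13 15 15 15 15 15 15 14 15 15 15 15 15
138 15 15 15 15 15 15 15 15 15 15 15 15 15  4  6  6  6  5  6  7  7  7  7  7  7  8  7  8  7  7  7  8  7  7  9 12 14 15 15 15 15 15 15 15
142 15 15 15 12 15 15 15 15 15 15 15 13 13  4  6  6  6  5  6  7  7  7  7  7  7  7  7
[... 4115 characters left out ...]
5 15 15 15 15 15
266  2  3  3  2  1  5 15 15 15 15 15 15 12 11 12 14 15 15 15 15 15 15 15 15 15 15 15 15 15 15 15 15 15 15 15 15 15 15 15 15 15 15 15 15
270  1  1  2  1  1  1 13 15 15 15 14  2  0  0  1  0  2 10 15 15 15 15 15 15 15 15 15 15 15 15 15 15 15 15 15 15 15 15 15 15 15 15 15 15
274  1  0  1  1  0  1  0  2  7 11 11  1  1  2  1  1  1  1  3 13 15 15 15 15 15 15 15 15 15 15 15 15 15 15 15 15 15 15 15 15 15 15 15 15
278  1  1  1  1  1  1  1  1  1  1  1  1  1  1  3  3  1  1  1  1  6 15 15 15 15 15 15 15 15 15 15 15 15 15 15 15 15 15 15 15 15 15 14 15
282  1  1  1  1  1  0  1  1  1  1  1  2  2  1  1  1  1  1  1  0  1  1  9 15 15 15 15 14 15 15 15 15 15 15 14 10 15 15 15 15 15 15 14 15
284
```

```bash
python3 - <<'E'
from h import *
c=load('wrist',12)
N=onplane(c,[(342,164.5),(430,164.5)],.19)[:,:2];F=onplane(c,[(336,228),(420,228)],.19)[:,:2]
for a in(N,F):
    d=a[1]-a[0];print(a.tolist(),np.arctan2(d[1],d[0]))
T=onplane(c,[(329,170),(324,238)],.212)[:,:2];print("tips",T.tolist())
y=-.089;ex=np.array([np.cos(y),np.sin(y)])
print("lateral mid",((N[0]+F[0])/2).tolist(), "spacing",np.linalg.norm(N[0]-F[0]))
seat=T.mean(0)+.034*ex;print("seat",seat);delta([*(seat-.09*ex),.2355])
E
```

```text
[[0.46263569872662896, -0.2905436265953805], [0.5327808356349168, -0.2968702313301385]] -0.08994968239329955
[[0.4573072151989377, -0.3464150404894623], [0.5289535168662267, -0.3525899253718565]] -0.08597322631706106
tips [[0.44691899026147447, -0.2883245493112522], [0.44209374824447334, -0.34339052203802206]]
lateral mid [0.4599714569627833, -0.3184793335424214] spacing 0.05612492875032157
seat [ 0.4784 -0.3189]
units tx,ty,tz: [-0.3  -0.12  3.24] yaw -0.0884 roll units 0.0
```

>>> apply_moves:
  commands:
    - [-0.15,-0.06,0.5,0]
    - [-0.15,-0.06,0.8,0]
    - [0,0,0.8,0]
    - [0,0,0.7,0]
    - [0,0,0.42,0]

```text
clock: 53.13
eef_pos: [0.388, -0.3106, 0.2338]
tool_rot: [0.738, 0.675, -0.0, -0.002]
ft_force: [-1.3, 0.4, -3.6]
grip_width: 0.0111
grasp_force: 61.4
```

>>> apply_moves:
  commands:
    - [0,0,0,0]
    - [0,0.3,0,0]
    - [0,0.4,0,0]
    - [0,0.4,0,0]
    - [0,0.4,0,0]

```text
clock: 53.55
eef_pos: [0.4204, -0.3148, 0.2371]
tool_rot: [0.738, 0.675, 0.0, 0.001]
ft_force: [1.0, -0.0, -3.1]
grip_width: 0.0109
grasp_force: 61.5
```

>>> apply_moves:
  commands:
    - [0,0.4,0,0]
    - [0,0.4,0,0]
    - [0,0.4,0,0]
    - [0,0.2,0,0]
    - [0,0,0,0]

```text
clock: 53.97
eef_pos: [0.4477, -0.3168, 0.2359]
tool_rot: [0.738, 0.675, 0.0, 0.0]
ft_force: [0.3, 0.3, -3.2]
grip_width: 0.011
grasp_force: 61.5
```

```bash
python3 - <<'E'
from h import *
print(bot.get_obs()["ft_force"],bot.get_obs()["eef_pos"]);delta([.4824,-.3194,.2355])
E
```

```text
[ 0.2725  0.3212 -3.1905] [ 0.4477 -0.3168  0.2359]
units tx,ty,tz: [0.02 1.74 0.02] yaw -0.0884 roll units 0.0
```

>>> apply_moves:
  commands:
    - [0,0.4,0,0]
    - [0,0.4,0,0]
    - [0,0.4,0,0]
    - [0,0.4,0,0]
    - [0,0.14,0,0]

```text
clock: 54.38
eef_pos: [0.4828, -0.32, 0.236]
tool_rot: [0.738, 0.675, 0.0, 0.0]
ft_force: [0.5, -0.4, -2.4]
grip_width: 0.0107
grasp_force: 61.5
```

>>> apply_moves:
  commands:
    - [0,0,0.3,0]
    - [0,0,0.4,0]
    - [0,0,0.4,0]
    - [0,0,0.3,0]
    - [0,0,0,0]

```text
clock: 54.8
eef_pos: [0.4798, -0.3192, 0.2057]
tool_rot: [0.738, 0.675, -0.001, -0.002]
ft_force: [-0.0, 0.4, -3.3]
grip_width: 0.0109
grasp_force: 61.4
```

>>> apply_moves:
  commands:
    - [0,0,0.06,0]
    - [0,0,0.06,0]
    - [0,0,0,0]
    - [0,0,0,0]
    - [0,0,0,0]

```text
clock: 55.22
eef_pos: [0.4814, -0.32, 0.2061]
tool_rot: [0.738, 0.675, 0.0, 0.0]
ft_force: [-0.6, 0.5, -3.0]
grip_width: 0.0113
grasp_force: 61.5
```

>>> apply_moves:
  commands:
    - [0,0,0.06,0]
    - [0,0,0,0]
    - [0,0,0,0]
    - [0,0,0,0]
    - [0,0,0,0]

```text
clock: 55.63
eef_pos: [0.4813, -0.3199, 0.2045]
tool_rot: [0.738, 0.675, 0.0, 0.0]
ft_force: [0.7, -0.1, -3.2]
grip_width: 0.0111
grasp_force: 61.5
```

>>> apply_moves:
  commands:
    - [0,0,0.05,0]
    - [0,0,0,0]
    - [0,0,0,0]
    - [0,0,0,0]
    - [0,0,0,0]

```text
clock: 56.05
eef_pos: [0.4812, -0.3199, 0.2035]
tool_rot: [0.738, 0.675, -0.0, -0.0]
ft_force: [0.2, -0.6, -3.8]
grip_width: 0.0108
grasp_force: 61.5
```

>>> apply_moves:
  commands:
    - [0,0,0.04,0]
    - [0,0,0,0]
    - [0,0,0,0]
    - [0,0,0,0]
    - [0,0,0,0]

```text
clock: 56.47
eef_pos: [0.4813, -0.3199, 0.2032]
tool_rot: [0.738, 0.675, 0.0, 0.0]
ft_force: [-0.2, 1.0, 1.7]
grip_width: 0.0109
grasp_force: 62.1
```

The bar rests on the prongs: the load has gone off the wrist at the expected height. I open partly to release it.

>>> apply_moves:
  commands:
    - [0,0,0,0]
    - [0,0,0,0]
    - [0,0,0,0]
    - [0,0,0,0]
    - [0,0,0,0]
  claw: 0.65

```text
clock: 56.88
eef_pos: [0.4813, -0.32, 0.2027]
tool_rot: [0.738, 0.675, 0.0, 0.0]
ft_force: [0.1, 0.0, -0.5]
grip_width: 0.03
grasp_force: 0.0
```

>>> apply_moves:
  commands:
    - [0,0,-0.2,0]
    - [0,0,-0.3,0]
    - [0,0,-0.4,0]
    - [0,0,-0.5,0]
    - [0,0,-0.5,0]

```text
clock: 57.3
eef_pos: [0.4814, -0.32, 0.2421]
tool_rot: [0.738, 0.675, 0.0, 0.0]
ft_force: [0.5, -0.1, 0.2]
grip_width: 0.0299
grasp_force: 0.0
```

>>> apply_moves:
  commands:
    - [0,0,-1,0]
    - [0,0,-1,0]
    - [0,0,-1,0]
    - [0,0,-1,0]
    - [0,0,-1,0]

```text
clock: 57.72
eef_pos: [0.4812, -0.3199, 0.3431]
tool_rot: [0.738, 0.675, 0.0, 0.001]
ft_force: [-0.0, -1.0, 0.2]
grip_width: 0.0299
grasp_force: 0.0
```

>>> apply_moves:
  commands:
    - [0.5,-0.8,0,0]
    - [0.5,-0.8,0,0]
    - [0.5,-0.8,0,0]
    - [0.5,-0.8,0,0]
    - [0.5,-0.8,0,0]

```text
clock: 58.13
eef_pos: [0.4054, -0.2625, 0.342]
tool_rot: [0.738, 0.675, 0.0, 0.001]
ft_force: [-0.3, -0.1, 0.0]
grip_width: 0.0299
grasp_force: 0.0
```

>>> apply_moves:
  commands:
    - [0.5,-0.2,0,0]
    - [0.5,0,0,0]
    - [0,0,0,0]
    - [0,0,0,0]
    - [0,0,0,0]

```text
clock: 58.55
eef_pos: [0.4047, -0.2429, 0.3407]
tool_rot: [0.738, 0.675, -0.0, 0.0]
ft_force: [-0.1, 0.1, -1.1]
grip_width: 0.0301
grasp_force: 0.0
```

```bash
python3 - <<'E'
from h import *
c=snap('side',13);s=snap('scene',13);w=snap('wrist',13)
ex=np.array([np.cos(-.088),np.sin(-.088),0]);ey=np.array([.088,.996,0]);b=np.array([.481,-.3199,.208])
for n,k in(('side',c),('scene',s),('wrist',w)):
    p=proj(k,[b-.06*ey,b,b+.06*ey]);print(n,p.tolist())
    g=cv2.cvtColor(k["image"],cv2.COLOR_BGR2GRAY)
    print("gray along bar",[int(g[int(round(v)),int(round(u))]) if 0<=v<384 and 0<=u<512 else -1 for u,v in proj(k,[b+t*ey for t in np.linspace(-.058,.058,13)])])
    if n!='wrist':
        o=load(n,0)["image"]
        d=cv2.absdiff(o,k["image"]).max(2)>35
        for q,X in(('bottle',[.745,.20,.04]),('lens',[.745,-.21,.035])):
            u,v=proj(k,[X])[0].astype(int);print(q,"changed frac",d[v-14:v+14,u-9:u+9].mean())
E
```

```text
side [[334.05208167976707, 53.722261744979235], [328.8394477024233, 67.86555653763399], [323.308057144174, 82.87286474299843]]
gray along bar [157, 26, 24, 26, 27, 26, 29, 26, 26, 26, 34, 26, 29]
bottle changed frac 0.0
lens changed frac 0.0
scene [[162.2801658225318, 125.07237963208765], [177.22807659519216, 129.64728457309837], [192.7056612472655, 134.38454924111477]]
gray along bar [67, 41, 41, 64, 37, 28, 27, 63, 35, 43, 27, 48, 66]
bottle changed frac 0.0
lens changed frac 0.0
wrist [[336.51173086520504, 302.36208214854923], [341.2845782901395, 250.30295861556328], [346.7872602197238, 191.62331154723447]]
gray along bar [7, 19, 6, 12, 25, 21, 25, 23, 24, 25, 25, 24, 19]
```

```bash
python3 - <<'E'
from h import *
a=load('side',11)["image"];b=load('side',13)["image"]
print("case change",(cv2.absdiff(a,b)[290:384,230:340].max(2)>35).mean())
print(bot.job_done())
E
```

```text
case change 0.0
the job is handed in; nothing more can be done
None
```

The job is handed in: all three holders are upright in the case with the lid clicked shut, the plate was rubbed left to right and back at about 4 mm sunk, the stone hangs on both prongs, and the bottle and lens tube were not disturbed.

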